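# Tighten the battery-cover screw of the portion scale

### The job

The battery cover of the kitchen scale is loose: take the yellow screwdriver from its sloping rest, set its bit in the brass screw down in the cover's orange funnel, and drive the screw clockwise until it is fully home, keeping the bit pushed into the slots as the screw sinks. Then stand the screwdriver bit down in the blue crock and let go, leaving the crock upright and the spice jar and the food tin standing where they are.

Things in the scene. Friction and masses are not known exactly. Their poses are not given: they have to be found in the camera images.
- scale: White portion scale, fixed to the bench, 240 (x) x 180 (y) x 54 mm high, with a steel weighing plate (top at 72 mm) on its +x half and the black battery cover on its -x half. Origin: centre of its underside; z up. The recess axis is vertical, at x = -65 mm, y = 0 in this frame.
- recess_mouth (a point): Centre of the orange funnel's mouth (73 mm above the bench), axes as the scale. The funnel narrows from 15 mm inner radius to 6.7 mm over 14 mm; below it a straight black throat of 6.7 mm radius and 23 mm length leads down to the screw. A driver let go in it stays standing, leaning up to about 0.15 rad.
- screw_slot (a point): Middle of the floor of the cross slots in the brass screw head, at the bottom of the recess, 31 mm above the bench when the screw is fully loose and 27 mm when home. Head radius 6.6 mm; slots 4.8 mm wide, 5 mm deep, along this point's own x and y axes (which turn with the screw), so a bit fits every quarter turn.
- screw (a joint): Turn of the captive screw, rad: 0 fully loose, 2.6 fully home (a stop); it starts between 0 and 0.5 and grows as it is turned clockwise seen from above. A coarse thread: it sinks 1.54 mm per rad, 4 mm in all, so the bit must follow it down. At 0 the slots lie along the scale's x and y axes. Friction about 0.08 N m; pushing does not turn it.
- tool_rest: Red-footed steel rest, fixed to the bench, 150 x 60 mm, with the driver lying on it at a slope of 30 degrees: bit low towards the rest's +x, handle high towards its -x. Origin: centre of its underside, z up. At the start the end of the bit is at x = 70 mm, z = 30 mm in this frame. The last 56 mm of the handle overhang freely; lift the driver up off it (shaft lies between two 12 mm high rails, open above).
- driver: Screwdriver, 170 mm long, 0.1 to 0.16 kg. Origin: the end of the bit; z runs along its axis from the bit to the butt. Bit: cross blades 11 mm wide, 3.2 mm thick, 7 mm long, along its x and y axes. Round aluminium-grey shaft of 5.5 mm radius up to z = 90 mm; yellow octagonal handle, 26 mm across flats, from z = 90 to 170 mm; flats face its x and y axes and every 45 degrees between. Centre of mass about z = 87 mm. In the rest its y axis is level and its x axis points upward.
- driver_bit (a point): End of the bit (the driver's origin), axes as the driver.
- driver_butt (a point): End of the handle, 170 mm from the end of the bit, axes as the driver.
- crock: Blue open ceramic cup-shaped crock, loose, 0.9 kg, 115 mm high, 55 mm outer radius at the rim, wall and floor 5 mm, narrower at the foot. Origin: centre of its underside; z up.
- spice: Brown spice jar with red lid, 48 mm diameter, 90 mm high; a bystander. Origin: centre of its underside.
- tin: Grey steel food tin with a pale label and a pale top, 74 mm diameter, 110 mm high; a bystander. Origin: centre of its underside.
There are look-alikes about, which are no part of the job. There is more than one size of the driver; the one meant has the size given above.

How it is judged:
By the outcome, as a careful person would: the job done as asked, in the order asked, and still so for the second after the job is handed in, with the robot touching nothing.
It also fails if it takes over 66 s, if anything falls off the work surface, if the arm or the gripper's body presses on something with over 40 N, if the wrist force passes 120 N, or if a joint passes its speed limit or range.

### The arm

A 7-joint arm with a two-finger parallel gripper is mounted at the origin on the work surface. World frame = base frame: x ahead of the robot, y to its left, z up, the work surface at z = 0. Lengths are in m, angles in rad, forces in N, time in s.
With the tool pointing down it reaches from about 0.4 to 0.85 m from the base axis. Payload 10.4 kg.
Tool frame: the origin (TCP) lies at the very end of the fingers, on their centre line; the grasp point (between the pads) lies 19 mm behind it; z points along the fingers, y is the direction in which the jaws open and shut (so a half turn about z gives the same grasp; the last joint's range is limited). The gripper opens to 85 mm and grips with 20 to 120 N. Pads are 22 mm wide; open, the fingers measure 114 mm over their backs; the gripper's body (76 mm by 85 mm) begins 54 mm behind the grasp point. The pads swing forward as they close: fully open they stand 13 mm farther back than shut.
Start: joints at [1.268, 0.332, -0.065, 1.46, 0.022, 1.35, -0.088], TCP at [0.173, -0.601, 0.231] pointing down, gripper open.
Joint ranges: [-2.6, 2.6], [-0.5, 2.12], [-1.47, 1.34], [0.16, 2.42], [-1.27, 4.41], [0.06, 2.06], [-2.6, 2.6]. Speed limits (rad/s): [2.22, 2.22, 2.79, 2.79, 3.14, 3.14, 3.14].

### API

Orientations are given as a rotation vector (axis times angle).
In Python, from plant import bot, vision, job_done gives the robot as it stands. The module is installed in compiled form; this text tells all that it offers.
- The arm moves only by the tool carry_out, never from a script. Its argument "deltas" is a list of rows, each a list of 2 entries, a list of its own where there are three numbers: the shift along the tool's x, y, z as a fraction of full scale, then the turn, a rotation vector about the tool's x, y, z as a fraction of full scale. In form: [[[dx, dy, dz], [ax, ay, az]], ...]. A call has 1 to 20 rows; each row is the pose to reach, as a shift and turn from the pose commanded when the call began, along the tool's axes at that moment, turning the shorter way round; what a row does not reach only later rows make up. Full scale, the value 1, is 60 cm for a shift and 180 degrees for a turn. A row lasts 1/12 s, in which the tool goes at most 41.7 mm and 7.16 degrees, less where a joint would pass 70% of its speed; a pose out of reach is approached as far as the arm can. A call with a number of a shift or a turn outside -1 to 1 is refused whole. A call with a gripper value outside its range is refused whole. "hand" is the gripper command: -1 is fully open, 1 is shut, values between are in proportion, set as the call begins (left out, the last holds). The fingers move at their own pace and stop on an object; "squeeze" is the grip in N (left out, the last holds). Time passes only in rows, so rows that repeat a pose let the fingers close. It gives the time, the measured TCP pose, the force and the opening at its end, in the units of the state.
- bot.get_state(): the state, without advancing time (a new reading comes with each control period).
- vision.get_image(name): name is "scene" or "top" or "wrist"; returns the picture (480x640x3 uint8, red, green, blue); there is no depth.
- vision.camera_params(name): a dict with "K" (3x3 intrinsics, pixels), "origin" and "orientation" of the camera in the world; the wrist camera has in their place "T_tool_cam" (4x4, takes a point from camera to tool coordinates, whose origin is the TCP and whose axes are the flange's). Camera axes: x right, y down, z forward; pixel columns grow to the right and rows downward; lengths in m; the calibration is good to about 2 mm. A picture is of the moment at which its call begins: read the wrist's pose just before it. camera_params takes no time and is no camera call.
- job_done(): hands the job in, once; it reports no verdict.
The state is a dict: "time": time; "q": joint angles; "joint_velocities": joint speeds; "tau": joint torques, N m; "tool_pos": TCP position; "ee_rot": TCP orientation; "ft_force": force on the tool from outside, world axes, zero at the start; "moment": the same for the moment, N m; "gripper_width": finger opening in m.
Only numpy, scipy, OpenCV 4.12 (cv2) and the standard library are available. Lean on these libraries where they do the work, as an engineer would, in place of code of your own. Each camera call takes 0.05 s, during which the arm holds its last target. There are 200 camera calls.

## Working session

There is one attempt and no reset: what is moved stays moved. The work goes in short steps, Python scripts to look and compute and a tool call to move; the robot and the scene stay as the last step left them, time stands still between calls to the robot, and variables do not carry over. Pictures are saved under pics/ and viewed, about 8 in all and at most 12, crops included, and the job is handed in when it is done.

Besides the shell and the picture viewer there is one more tool, called after ">>>" as name(argument=value, ...) on one line, values as JSON. carry_out: Moves the arm, as the interface text tells. Shift numbers are shares of 60 cm and turn numbers shares of 180 degrees, none past 1 either way. Its arguments: {"type":"object","properties":{"deltas":{"type":"array","items":{"type":"array"}},"hand":{"type":"number"},"squeeze":{"type":"number"}},"required":["deltas"]}

```bash
mkdir -p pics; python3 - <<'E'
from plant import bot, vision
import cv2, numpy as np
np.set_printoptions(precision=4,suppress=True)
print(bot.get_state())
for n in ("scene","top"):
    im=vision.get_image(n); cv2.imwrite(f"pics/{n}0.png",im[:,:,::-1]); print(n,vision.camera_params(n))
print(vision.camera_params("wrist"))
E
```

```text
{'time': 0.0, 'q': array([ 1.2684,  0.3329, -0.0647,  1.461 ,  0.0217,  1.3499, -0.0885]), 'joint_velocities': array([ 0.0021,  0.0003,  0.001 , -0.0006, -0.0015, -0.0004, -0.0003]), 'tau': array([  0.0001, -62.5445,   0.0492, -39.1606,   0.0161,   0.0098,
         0.    ]), 'tool_pos': array([ 0.1725, -0.6003,  0.2305]), 'ee_rot': array([-3.1095, -0.438 ,  0.0005]), 'ft_force': array([-0.4326,  0.5038, -0.1442]), 'moment': array([-0.0544, -0.0384, -0.0439]), 'gripper_width': 0.08537552917375105}
scene {'K': array([[471.3819,   0.    , 320.4501],
       [  0.    , 471.3819, 235.4203],
       [  0.    ,   0.    ,   1.    ]]), 'origin': array([ 0.9398, -0.4784,  0.6762]), 'orientation': array([-2.2003, -0.8065,  0.3721])}
top {'K': array([[488.2302,   0.    , 309.9846],
       [  0.    , 488.2302, 231.6378],
       [  0.    ,   0.    ,   1.    ]]), 'origin': array([0.3731, 0.0056, 1.1691]), 'orientation': array([-2.1388,  2.1799, -0.1568])}
{'K': array([[367.5258,   0.    , 322.6306],
       [  0.    , 367.5258, 244.5875],
       [  0.    ,   0.    ,   1.    ]]), 'T_tool_cam': array([[-0.0001, -0.9511, -0.309 ,  0.079 ],
       [ 1.    , -0.    , -0.0003,  0.0001],
       [ 0.0003, -0.309 ,  0.9511, -0.1424],
       [ 0.    ,  0.    ,  0.    ,  1.    ]])}
```

View pics/scene0.png

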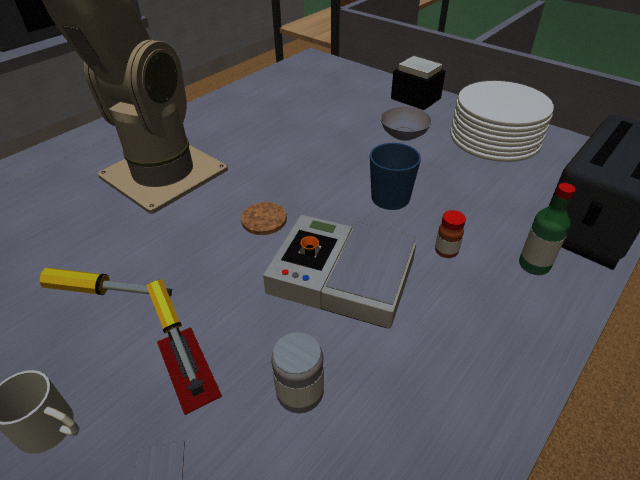

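View pics/top0.png

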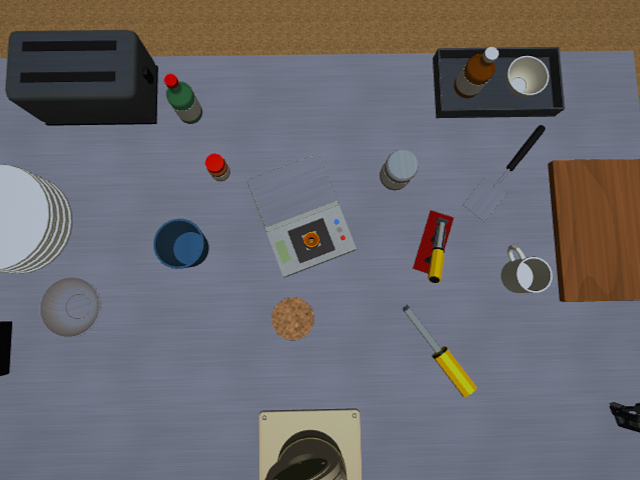

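The top view shows two yellow drivers: one on the red rest at about (437,250), and a longer one (about 250 mm) lying on the bench at (440,350). There is also a black-handled spatula at (525,150). I choose the driver on the rest. Its 170 mm length and the funnel at (311,240) get checked in a close crop.

```bash
cat > h.py <<'E'
from plant import bot, vision
import cv2, numpy as np
from scipy.spatial.transform import Rotation as R
np.set_printoptions(precision=4,suppress=True)
def cam(n,st=None):
    p=vision.camera_params(n)
    if n=="wrist":
        T=np.eye(4);T[:3,:3]=R.from_rotvec(st["ee_rot"]).as_matrix();T[:3,3]=st["tool_pos"]
        T=T@p["T_tool_cam"]; return p["K"],T[:3,:3],T[:3,3]
    return p["K"],R.from_rotvec(p["orientation"]).as_matrix(),p["origin"]
def proj(c,X):
    K,M,o=c; p=(np.atleast_2d(X)-o)@M@K.T; return p[:,:2]/p[:,2:]
def back(c,uv,z):
    K,M,o=c; d=M@np.linalg.inv(K)@np.r_[uv,1]; return o+d*(z-o[2])/d[2]
def tri(c1,u1,c2,u2):
    A=[];b=[]
    for (K,M,o),u in((c1,u1),(c2,u2)):
        d=M@np.linalg.inv(K)@np.r_[u,1]; d/=np.linalg.norm(d); P=np.eye(3)-np.outer(d,d); A.append(P);b.append(P@o)
    A=np.vstack(A);b=np.hstack(b); x=np.linalg.lstsq(A,b,rcond=None)[0]; return x,np.linalg.norm(A@x-b)
E
python3 - <<'E'
import cv2,numpy as np
t=cv2.imread("pics/top0.png");s=cv2.imread("pics/scene0.png")
def g(im,x,y,w,h,k): return cv2.resize(im[y:y+h,x:x+w],None,fx=k,fy=k,interpolation=cv2.INTER_CUBIC)
a=g(t,400,200,80,100,5)   # 400x500... 
b=g(t,240,150,130,140,3)
o=np.zeros((600,800,3),np.uint8)
o[:500,:400]=a; 
o[:420,410:800]=b[:, :390]
c=g(t,145,210,70,64,2.5);o[425:585,410:585]=c
cv2.imwrite("pics/crop1.png",o)
o=np.zeros((600,800,3),np.uint8)
o[:560,:320]=g(s,140,275,80,140,4)
o[:480,320:800]=g(s,260,205,160,120,4)[:480,:480]
cv2.imwrite("pics/crop2.png",o)
E
```

```text
(no output)
```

View pics/crop1.png

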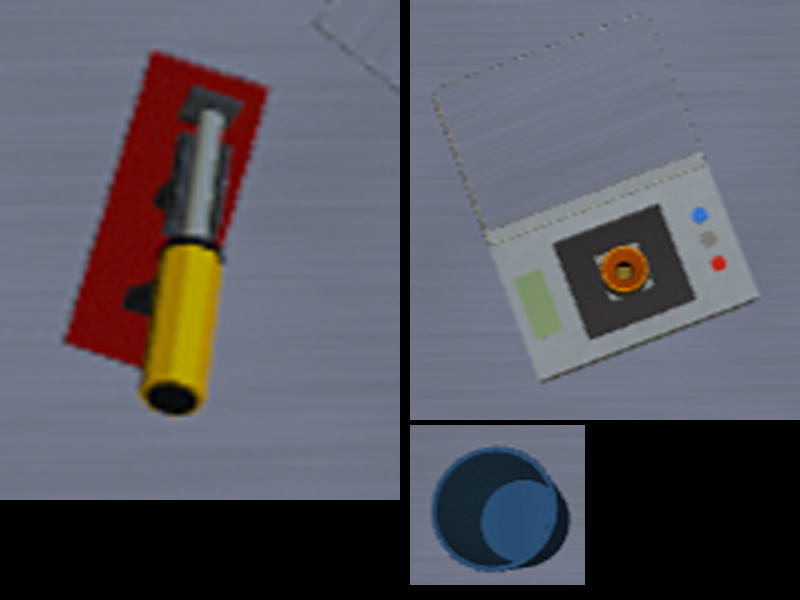

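View pics/crop2.png

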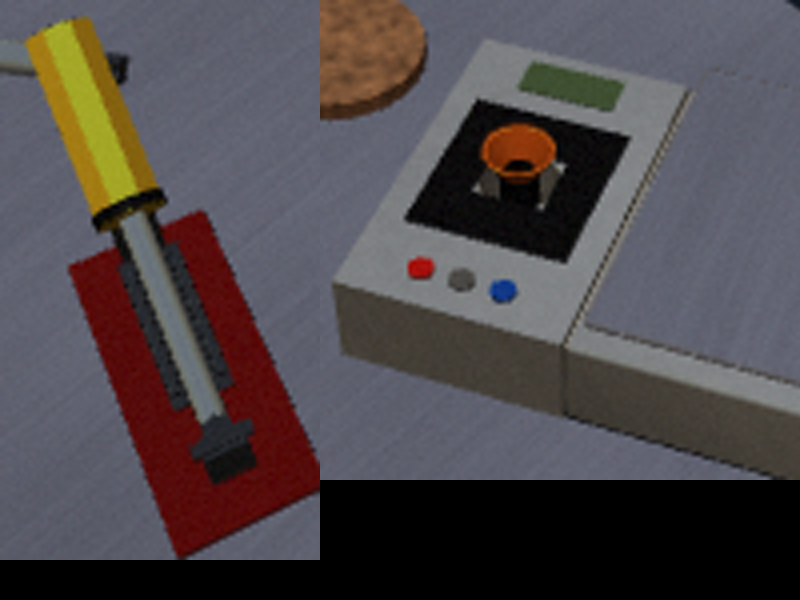

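The crops confirm it. The rest's driver has a yellow octagonal handle with its butt near top (435,280), lies up-slope, and its bit points to the foot's far end. The scale's funnel is at top (311.7,239.3) and scene (309.8,243). The crock rim is at (178.6,243.6).

```bash
python3 - <<'E'
from h import *
t=cam("top");s=cam("scene")
print("funnel",back(t,(311.7,239.3),.073),back(s,(309.75,243),.073),tri(t,(311.7,239.3),s,(309.75,243)))
c=[back(t,u,.054) for u in((283.7,277),(356,249))]; d=c[0]-c[1]; print("scale corners",c,np.linalg.norm(d),"yaw(y axis dir)",np.degrees(np.arctan2(d[1],d[0]))-90)
p=[back(t,u,.072) for u in((247.3,181),(318.3,154.7))]; d=p[0]-p[1]; print("plate",p,np.degrees(np.arctan2(d[1],d[0]))-90)
print("crock",back(t,(178.6,243.6),.115), np.linalg.norm(back(t,(153.6,243.6),.115)-back(t,(203.6,243.6),.115)))
for z in(.004,.008):
  T=[back(t,u,z) for u in((430.4,210.4),(453.8,218),(413.2,268.4))]
  S=[back(s,u,z) for u in((191.5,327.75),(157,341.75),(184.75,414.25),(220,397.5))]
  print(z,"top",np.array(T)[:,:2].tolist(),"\n scene",np.array(S)[:,:2].tolist(),np.mean(S,0))
  d=T[0]-T[2];print(np.degrees(np.arctan2(d[1],d[0])),np.linalg.norm(d),np.linalg.norm(T[0]-T[1]),"ctr",(T[1]+T[2])/2)
  d=S[3]-S[0];print(np.degrees(np.arctan2(d[1],d[0])),np.linalg.norm(d),np.linalg.norm(S[0]-S[1]))
print("butt",back(t,(434.8,279.6),.030+.085))
print("spice",back(t,(216,160),.09),"tin",back(t,(402,164),.11))
E
```

```text
funnel [ 0.5006 -0.014   0.073 ] [ 0.5046 -0.0139  0.073 ] (array([ 0.5018, -0.013 ,  0.0705]), np.float64(0.002003316742593293))
scale corners [array([0.4176, 0.0511, 0.054 ]), array([ 0.4785, -0.1156,  0.054 ])] 0.1774418178169758 yaw(y axis dir) 20.054609567055593
plate [array([0.638, 0.131, 0.072]), array([ 0.6976, -0.0333,  0.072 ])] 19.91050653367364
crock [0.4916 0.2749 0.115 ] 0.10785327499939042
0.004 top [[0.5739196088891584, -0.30493683708954566], [0.5542287183027785, -0.360872214026705], [0.4341313681544748, -0.25635771531661905]] 
 scene [[0.4386598524399522, -0.2537053180677733], [0.41687914157081907, -0.30990804900368935], [0.558085177763623, -0.3595453552630382], [0.5777507277804713, -0.30761677390882924]] [ 0.4978 -0.3077  0.004 ]
-19.163329743813243 0.14798879457555794 0.05930006378737614 ctr [ 0.4942 -0.3086  0.004 ]
-21.186270932023966 0.1491734449353971 0.06027558652240349
0.008 top [[0.573230132950254, -0.3038706564422571], [0.5536068453012514, -0.3596139955552428], [0.43392181442340516, -0.2554583169340861]] 
 scene [[0.4416421365595771, -0.25504262600059213], [0.4199910347630331, -0.3109109149673112], [0.5603568052957812, -0.3602528477070007], [0.5799053327914201, -0.3086332744155051]] [ 0.5005 -0.3087  0.008 ]
-19.163329743813236 0.1474807181547215 0.059096474290949254 ctr [ 0.4938 -0.3075  0.008 ]
-21.186270932023948 0.14828576812956773 0.059916908473928596
butt [ 0.4033 -0.2769  0.115 ]
spice [0.6836 0.1997 0.09  ] tin [ 0.6619 -0.2185  0.11  ]
```

```bash
python3 - <<'E'
from h import *
yaw=np.radians(-20);c=np.array([.495,-.308,0]);ex=np.array([np.cos(yaw),np.sin(yaw),0]);ey=np.array([-ex[1],ex[0],0])
bit=c+.07*ex+[0,0,.03];ax=-ex*np.cos(np.pi/6)+np.array([0,0,.5]);n=np.cross(ax,ey);xs=np.cross(ey,ax)
print("bit",bit,"butt",bit+.17*ax)
o=[]
for name,off,w in(("top",(390,195),(100,100)),("scene",(130,260),(100,160))):
    im=cv2.imread(f"pics/{name}0.png");k=4
    g=cv2.resize(im[off[1]:off[1]+w[1],off[0]:off[0]+w[0]],None,fx=k,fy=k,interpolation=cv2.INTER_CUBIC)
    def P(X): return tuple(np.int32((proj(cam(name),X)[0]-off+.5)*k))
    for q in [(75,30),(-75,30),(-75,-30),(75,-30)]: cv2.circle(g,P(c+ex*q[0]/1000+ey*q[1]/1000+[0,0,.004]),3,(0,255,0),1)
    for z,r,col in((0,.0055,(255,255,0)),(.09,.013,(255,0,255)),(.17,.013,(255,255,255))):
        pts=np.array([P(bit+ax*z+r*(ey*np.cos(a)+xs*np.sin(a))) for a in np.linspace(0,6.28,40)]); cv2.polylines(g,[pts],True,col,1)
    f=np.zeros((600,400,3),np.uint8);f[:min(600,g.shape[0])]=g[:600];o.append(f)
cv2.imwrite("pics/ov.png",np.hstack(o))
E
```

```text
bit [ 0.5608 -0.3319  0.03  ] butt [ 0.4224 -0.2816  0.115 ]
```

View pics/ov.png

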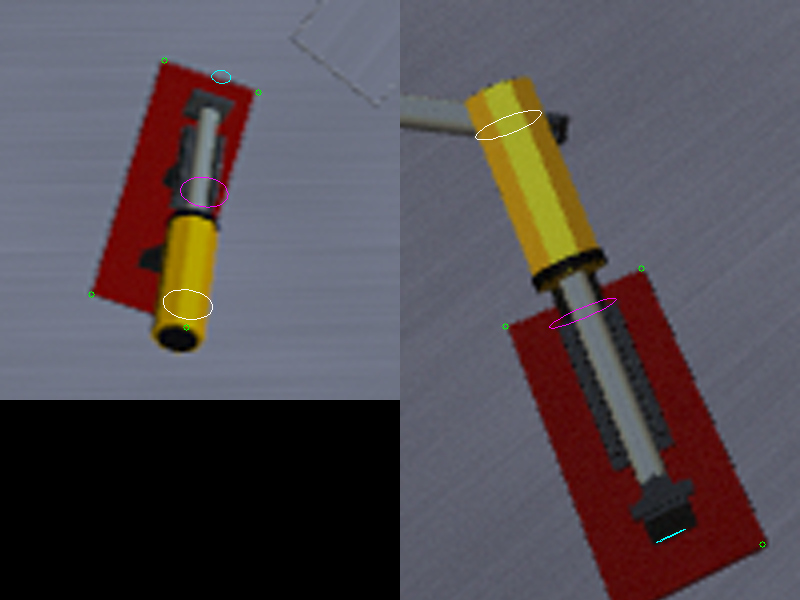

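The overlay shows the handle about 20 mm further up-slope than the model at bit x = 70 mm. I'll triangulate the handle and take a closer view with the wrist camera.

```bash
python3 - <<'E'
from h import *
t=cam("top");s=cam("scene")
T=lambda x,y:(x/4+389.5,y/4+194.5);S=lambda x,y:((x-400)/4+129.5,y/4+259.5)
j,e=tri(t,T(194,218),s,S(570,278));b,e2=tri(t,T(178,338),s,S(502,97));k,e3=tri(t,T(208,110),s,S(651,478))
print("junction",j,e,"butt",b,e2,"shaft low end",k,e3,"handle len",np.linalg.norm(j-b),"to low end",np.linalg.norm(k-b))
d=(b-j)/np.linalg.norm(b-j);print("dir",d,np.degrees(np.arcsin(d[2])),np.degrees(np.arctan2(-d[1],-d[0])))
st,st2=tri(t,T(210,92),s,S(662,490));print("stop block",st,st2)
for p in (j,b,k,st):
  r=p-[.495,-.308,0]; print("rest coords",R.from_euler('z',20,degrees=True).apply(r))
st=bot.get_state();M=R.from_rotvec(st["ee_rot"]).as_matrix();print(M)
# goal view pose: TCP above rest, tool down, tool x toward ... 
E
```

```text
junction [ 0.4724 -0.2986  0.0773] 0.00110633411667437 butt [ 0.4053 -0.2748  0.1131] 0.0015672411625312884 shaft low end [ 0.5398 -0.3222  0.0354] 0.0013972335849725677 handle len 0.07976995074452314 to low end 0.1624526579833701
dir [-0.8418  0.2988  0.4495] 26.71388360990063 -19.53942585639754
stop block [ 0.5497 -0.3233  0.0392] 0.002034016671522687
rest coords [-0.0244  0.0011  0.0773]
rest coords [-0.0957  0.0005  0.1131]
rest coords [0.047  0.002  0.0354]
rest coords [0.0566 0.0044 0.0392]
[[ 0.9611  0.2762 -0.0004]
 [ 0.2762 -0.9611  0.0011]
 [-0.0001 -0.0012 -1.    ]]
```

The handle measures 80 mm and the overall length is about 170 mm, so this is the right driver. Next I go to a tilted viewing pose behind the butt.

```bash
cat >> h.py <<'E'
def delta(p,M,st=None):
    """row numbers from the current pose to world pose (p, M)"""
    st=st or bot.get_state(); M0=R.from_rotvec(st["ee_rot"]).as_matrix()
    d=M0.T@(np.array(p)-st["tool_pos"]); r=R.from_matrix(M0.T@M).as_rotvec()
    print("shift",np.round(d/.6,4),"turn",np.round(r/np.pi,4),"rows>=",int(np.ceil(max(np.linalg.norm(d)/.0417,np.degrees(np.linalg.norm(r))/7.16))))
def toolR(z,y):
    z=np.array(z)/np.linalg.norm(z);y=np.array(y)-np.dot(y,z)*z;y/=np.linalg.norm(y);return np.c_[np.cross(y,z),y,z]
def slope(deg,yaw=-20):
    """tool z pointing deg below the horizontal at azimuth yaw, y level"""
    a,b=np.radians([deg,yaw]); return toolR([np.cos(a)*np.cos(b),np.cos(a)*np.sin(b),-np.sin(a)],[np.sin(b),-np.cos(b),0])
E
python3 - <<'E'
from h import *
delta([.36,-.26,.30],slope(55))
delta([.313,-.241,.175],slope(30))
E
```

```text
shift [ 0.457  -0.4591 -0.1151] turn [-0.0615  0.1881  0.1937] rows>= 10
shift [ 0.3905 -0.5109  0.0933] turn [-0.105   0.322   0.1811] rows>= 10
```

>>> carry_out(deltas=[[[0.2, -0.2, -0.115], [0, 0, 0]], [[0.457, -0.459, -0.115], [-0.03, 0.09, 0.1]], [[0.457, -0.459, -0.115], [-0.06, 0.188, 0.194]], [[0.457, -0.459, -0.115], [-0.0615, 0.188, 0.194]], [[0.457, -0.459, -0.115], [-0.0615, 0.188, 0.194]], [[0.457, -0.459, -0.115], [-0.0615, 0.188, 0.194]], [[0.457, -0.459, -0.115], [-0.0615, 0.188, 0.194]], [[0.457, -0.459, -0.115], [-0.0615, 0.188, 0.194]], [[0.457, -0.459, -0.115], [-0.0615, 0.188, 0.194]], [[0.457, -0.459, -0.115], [-0.0615, 0.188, 0.194]], [[0.457, -0.459, -0.115], [-0.0615, 0.188, 0.194]], [[0.457, -0.459, -0.115], [-0.0615, 0.188, 0.194]], [[0.457, -0.459, -0.115], [-0.0615, 0.188, 0.194]], [[0.457, -0.459, -0.115], [-0.0615, 0.188, 0.194]]], hand=-1)

```text
time: 1.27
tool_pos: [0.3645, -0.267, 0.2991]
ee_rot: [2.86, -0.506, 0.896]
ft_force: [-0.8, 0.1, -0.6]
gripper_width: 0.0853
```

```bash
python3 - <<'E'
from h import *
st=bot.get_state();print(st)
M=R.from_rotvec(st["ee_rot"]).as_matrix();print(M)
im=vision.get_image("wrist");cv2.imwrite("pics/w1.png",im[:,:,::-1])
delta([.313,-.241,.175],slope(30))
E
```

```text
{'time': 1.2667, 'q': array([ 0.938 , -0.4989, -0.1852,  2.2129, -0.4092,  0.8858, -0.9974]), 'joint_velocities': array([ 0.0165,  0.0013, -0.0007,  0.0012,  0.0005, -0.0013, -0.0059]), 'tau': array([ -1.234 ,  -8.2581,   2.0056, -42.3262,  -1.3034,  -2.5278,
         0.003 ]), 'tool_pos': array([ 0.3645, -0.267 ,  0.2991]), 'ee_rot': array([ 2.8596, -0.5063,  0.8962]), 'ft_force': array([-0.7505,  0.0955, -0.5917]), 'moment': array([ 0.1905,  0.5752, -0.0171]), 'gripper_width': 0.08525093016884819}
[[ 0.7712 -0.3428  0.5364]
 [-0.2825 -0.9394 -0.1941]
 [ 0.5705 -0.0018 -0.8213]]
shift [-0.1964 -0.0112  0.1155] turn [-0.      0.1401 -0.0008] rows>= 4
```

View pics/w1.png

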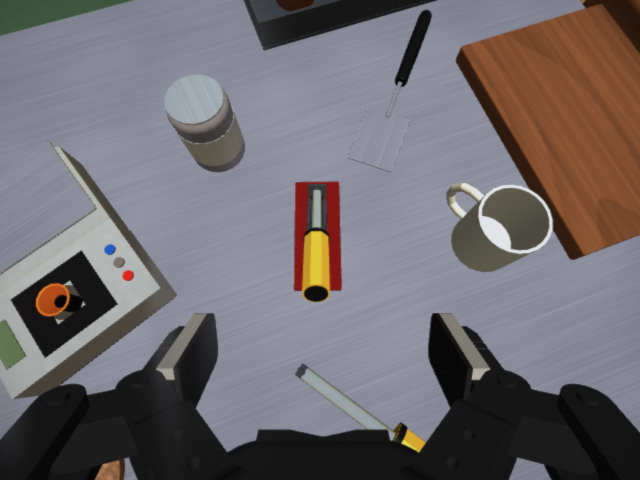

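The wrist view shows the driver centred: butt at (316,293), shaft end near (317,190). Joint 2 is at its limit, so I'll fit a simple arm model to see which grasps are reachable.

```bash
cat > k.py <<'E'
import numpy as np, itertools
from scipy.spatial.transform import Rotation as R
from scipy.optimize import least_squares
Q=[np.array([1.2684,.3329,-.0647,1.461,.0217,1.3499,-.0885]),np.array([.938,-.4989,-.1852,2.2129,-.4092,.8858,-.9974])]
P=[np.array([.1725,-.6003,.2305]),np.array([.3645,-.267,.2991])]
O=[R.from_rotvec([-3.1095,-.438,.0005]),R.from_rotvec([2.8596,-.5063,.8962])]
def fk(q,s,x):
    d1,d3,d5,d7,a0,a7=x[:6]
    M=R.from_euler('z',a0);p=np.array([0,0,d1]);
    def z(i):return R.from_euler('z',s[i]*q[i])
    def y(i):return R.from_euler('y',q[i])
    M=M*z(0)*y(1)*z(2);p=p+M.apply([0,0,d3]);M=M*y(3);p=p+M.apply([x[6] if len(x)>6 else 0,0,0])
    M=M*z(4);p=p+M.apply([0,0,d5]);M=M*y(5)*z(6);p=p+M.apply([0,0,d7]);return p,M*R.from_euler('z',a7)
E
python3 - <<'E'
from k import *
best=[]
for s in itertools.product((1,-1),repeat=4):
  s7=[s[0],1,s[1],1,s[2],1,s[3]]
  for a0,a7 in itertools.product((0,1.57,3.14,-1.57),repeat=2):
    def f(x):
        r=[]
        for q,p,o in zip(Q,P,O):
            pp,oo=fk(q,s7,x); r+=list(pp-p)+list(.3*(oo.inv()*o).as_rotvec())
        return r
    o=least_squares(f,[.3,.4,.4,.3,a0,a7]);best.append((o.cost,s,o.x))
best.sort(key=lambda b:b[0])
for b in best[:6]:print(b[0]**.5,b[1],b[2].round(3))
E
```

```text
0.009962835643912168 (-1, -1, -1, -1) [ 0.235  0.431  0.496  0.298 -0.07   1.507]
0.009962835643912173 (-1, -1, -1, -1) [ 0.235  0.431  0.496  0.298 -0.07   1.507]
0.009962835643912224 (-1, -1, -1, -1) [ 0.235  0.431  0.496  0.298 -0.07   1.507]
0.009962835643912241 (-1, -1, -1, -1) [ 0.235  0.431  0.496  0.298 -0.07   1.507]
0.009962835643912246 (-1, -1, -1, -1) [ 0.235  0.431  0.496  0.298 -0.07   1.507]
0.00996283564391227 (-1, -1, -1, -1) [ 0.235  0.431  0.496  0.298 -0.07   1.507]
```

```bash
python3 - <<'E'
from k import *
import sys; sys.argv=['']
from h import slope
s=[-1,1,-1,1,-1,1,-1];x=[.235,.431,.496,.298,-.07,1.507]
lo=np.array([-2.6,-.5,-1.47,.16,-1.27,.06,-2.6]);hi=np.array([2.6,2.12,1.34,2.42,4.41,2.06,2.6])
rng=np.random.default_rng(0)
butt=np.array([.41,-.277,.114]);ax=np.array([-.8138,.2962,.5])
for depth in(.045,-.03):
 for sl in(30,40,50,60,75,90):
  for flip in (0,180):
   best=None
   for _ in range(25):
    M=R.from_matrix(slope(sl))*R.from_euler('z',flip,degrees=True);tp=butt-ax*.045+ (0 if depth>0 else 1)*(-.075*M.as_matrix()[:,2])
    f=lambda q:np.r_[(lambda a:np.r_[a[0]-tp,.3*(a[1].inv()*M).as_rotvec()])(fk(q,s,x))]
    o=least_squares(f,rng.uniform(lo,hi),bounds=(lo,hi),max_nfev=60)
    if best is None or o.cost<best[0]:best=(o.cost,o.x)
   print(depth,sl,flip,round((2*best[0])**.5,4),best[1].round(2))
E
```

```text
0.045 30 0 0.0378 [-0.55  0.44  1.34  2.42  4.14  0.84  0.56]
0.045 30 180 0.0378 [-0.01  0.16  0.76  2.42  4.14  0.61 -2.36]
0.045 40 0 0.0114 [0.1  0.02 0.58 2.42 4.41 0.33 0.52]
0.045 40 180 0.0114 [ 2.12  0.12 -1.47  2.42  4.35  0.22 -2.49]
0.045 50 0 0.0 [-0.72 -0.07  1.34  2.36 -0.87  0.21 -0.47]
0.045 50 180 0.0012 [-0.73 -0.09  1.34  2.36 -0.8   0.2   2.6 ]
0.045 60 0 0.0 [ 2.02  0.13 -1.47  2.25 -0.06  0.38 -1.28]
0.045 60 180 0.0 [ 2.01  0.12 -1.45  2.25 -0.09  0.38  1.89]
0.045 75 0 0.0 [ 1.1   0.14 -0.59  2.06  0.02  0.71 -1.4 ]
0.045 75 180 0.0 [ 0.98  0.13 -0.46  2.06 -0.01  0.71  1.77]
0.045 90 0 0.0 [ 1.03  0.31 -0.6   1.87  0.2   1.03 -1.56]
0.045 90 180 0.0 [ 0.68  0.27 -0.19  1.87  0.06  1.02  1.69]
-0.03 30 0 0.0756 [-0.41 -0.31  1.24  2.42 -1.24  0.33  0.18]
-0.03 30 180 0.0761 [-0.54 -0.5   1.28  2.42 -0.47  0.15  2.6 ]
-0.03 40 0 0.0392 [ 0.62 -0.21  0.14  2.42 -1.05  0.41 -0.25]
-0.03 40 180 0.0392 [-0.09 -0.3   0.79  2.42 -0.62  0.28  2.55]
-0.03 50 0 0.0 [ 1.51 -0.36 -0.74  2.41 -1.09  0.59 -0.38]
-0.03 50 180 0.0 [-0.25 -0.4   0.84  2.41  0.18  0.34  1.72]
-0.03 60 0 0.0 [ 0.63 -0.18 -0.01  2.27 -0.32  0.58 -1.06]
-0.03 60 180 0.0 [ 1.68 -0.34 -0.95  2.27 -0.77  0.71  2.44]
-0.03 75 0 0.0 [ 2.01 -0.13 -1.39  2.04 -0.27  0.89 -1.17]
-0.03 75 180 0.0 [-0.16 -0.03  0.71  2.04 -0.07  0.87  1.82]
-0.03 90 0 0.0 [ 0.31  0.18  0.22  1.8  -0.04  1.17 -1.37]
-0.03 90 180 0.0 [-0.15  0.23  0.74  1.8  -0.17  1.18  1.87]
```

An axial grasp on the rest is out of reach. So the plan is:
1. Grasp with the tool at 60° slope.
2. Stand the driver in the funnel.
3. Regrasp it from above and drive the screw.

First I refine the driver line from all three views.

```bash
python3 - <<'E'
from h import *
st={"tool_pos":np.array([.3645,-.267,.2991]),"ee_rot":np.array([2.8596,-.5063,.8962])}
w=cam("wrist",st);t=cam("top");s=cam("scene")
T=lambda x,y:(x/4+389.5,y/4+194.5);S=lambda x,y:((x-400)/4+129.5,y/4+259.5)
from scipy.optimize import least_squares
# butt face centre, junction (ring lower end), low shaft end
obs={"butt":[(w,(316,293)),(t,T(178,338))],"junc":[(w,(316,229)),(t,T(194,214)),(s,S(568,284))],"low":[(w,(317,192)),(t,T(208,110)),(s,S(651,478))]}
for n,o in obs.items():
    r=least_squares(lambda X:np.concatenate([proj(c,X)[0]-u for c,u in o]),[.45,-.3,.1]); print(n,r.x,"res",r.fun.round(1))
im=cv2.imread("pics/w1.png").astype(int);m=(im[...,2]>120)&(im[...,1]>90)&(im[...,0]<80)
m[330:]=0;m[:180]=0;m[:,:280]=0;m[:,350:]=0
ys,xs=np.nonzero(m)
for y in(240,260,280,290): x=xs[ys==y];print(y,x.min(),x.max())
red=(im[...,2]>90)&(im[...,1]<40)&(im[...,0]<40);red[:170]=0;red[300:]=0;red[:,:280]=0;red[:,350:]=0
c=cv2.boxPoints(cv2.minAreaRect(np.argwhere(red)[:,::-1].astype(np.float32)));print("foot px",c)
X=np.array([back(w,u,.004) for u in c]);print(X,X.mean(0))
E
```

```text
butt [ 0.4043 -0.2747  0.1163] res [ 0.  -0.1 -0.1  0.2]
junc [ 0.476  -0.3003  0.0792] res [ 0.5  0.5  1.2 -0.5  1.2 -0.4]
low [ 0.5386 -0.3225  0.0337] res [-0.1 -0.3  0.3  0.8  0.3  0.1]
240 304 328
260 303 328
280 303 329
290 302 329
foot px [[295. 182.]
 [340. 182.]
 [340. 289.]
 [295. 289.]]
[[ 0.5758 -0.3035  0.004 ]
 [ 0.5546 -0.3614  0.004 ]
 [ 0.4166 -0.3088  0.004 ]
 [ 0.436  -0.2559  0.004 ]] [ 0.4958 -0.3074  0.004 ]
```

```bash
python3 - <<'E'
from h import *
M=slope(60);z=M[:,2];butt=np.array([.4043,-.2747,.1163]);g=butt+.04*np.array([.8138,-.2962,-.5])
print(g+.019*z)
delta(g-.07*z,M);delta(g+.019*z,M)
E
```

```text
[ 0.4458 -0.2898  0.0798]
shift [-0.0808 -0.0107  0.2324] turn [-0.0002 -0.0266 -0.0008] rows>= 4
shift [-0.0932 -0.0105  0.3802] turn [-0.0002 -0.0266 -0.0008] rows>= 6
```

>>> carry_out(deltas=[[[-0.08, -0.0107, 0.1], [0, -0.0266, 0]], [[-0.081, -0.0107, 0.2], [0, -0.0266, 0]], [[-0.081, -0.0107, 0.2324], [0, -0.0266, 0]], [[-0.081, -0.0107, 0.2324], [0, -0.0266, 0]], [[-0.081, -0.0107, 0.2324], [0, -0.0266, 0]], [[-0.083, -0.0107, 0.26], [0, -0.0266, 0]], [[-0.086, -0.0107, 0.3], [0, -0.0266, 0]], [[-0.09, -0.0107, 0.34], [0, -0.0266, 0]], [[-0.0932, -0.0105, 0.3802], [0, -0.0266, 0]], [[-0.0932, -0.0105, 0.3802], [0, -0.0266, 0]], [[-0.0932, -0.0105, 0.3802], [0, -0.0266, 0]], [[-0.0932, -0.0105, 0.3802], [0, -0.0266, 0]]])

```text
time: 2.32
tool_pos: [0.4463, -0.2896, 0.0816]
ee_rot: [2.906, -0.514, 0.781]
ft_force: [-0.2, 0.1, -0.1]
gripper_width: 0.0853
```

```bash
python3 - <<'E'
from h import *
print(bot.get_state()["q"])
delta([ 0.4458,-0.2898,0.0798],slope(60))
E
```

```text
[ 0.9091  0.0175 -0.3507  2.2875 -0.3057  0.3375 -1.0977]
shift [-0.0021  0.0007  0.0022] turn [-0.0002 -0.0003 -0.0004] rows>= 1
```

Pose reached. Closing on the handle.

>>> carry_out(deltas=[[[0, 0, 0], [0, 0, 0]], [[0, 0, 0], [0, 0, 0]], [[0, 0, 0], [0, 0, 0]], [[0, 0, 0], [0, 0, 0]], [[0, 0, 0], [0, 0, 0]], [[0, 0, 0], [0, 0, 0]], [[0, 0, 0], [0, 0, 0]], [[0, 0, 0], [0, 0, 0]]], hand=1, squeeze=70)

```text
time: 2.98
tool_pos: [0.4467, -0.2885, 0.0804]
ee_rot: [2.907, -0.512, 0.78]
ft_force: [-6.9, 4.2, 9.5]
gripper_width: 0.0251
```

```bash
python3 - <<'E'
from h import *
st=bot.get_state();p=st["tool_pos"];M=R.from_rotvec(st["ee_rot"]).as_matrix();print(st["gripper_width"],st["ft_force"],p)
delta(p+[0,0,.13],M)
E
```

```text
0.02508958713974742 [-6.8746  4.154   9.5433] [ 0.4467 -0.2885  0.0804]
shift [ 0.1084 -0.0003 -0.1876] turn [0. 0. 0.] rows>= 4
```

>>> carry_out(deltas=[[[0.025, 0, -0.044], [0, 0, 0]], [[0.055, 0, -0.095], [0, 0, 0]], [[0.085, 0, -0.145], [0, 0, 0]], [[0.1084, 0, -0.1876], [0, 0, 0]], [[0.1084, 0, -0.1876], [0, 0, 0]], [[0.1084, 0, -0.1876], [0, 0, 0]]])

```text
time: 3.48
tool_pos: [0.4472, -0.2891, 0.2115]
ee_rot: [2.905, -0.511, 0.782]
ft_force: [-0.0, -0.2, -2.3]
gripper_width: 0.0248
```

```bash
python3 - <<'E'
from h import *
from k import *
s=[-1,1,-1,1,-1,1,-1];x=[.235,.431,.496,.298,-.07,1.507]
lo=np.array([-2.6,-.5,-1.47,.16,-1.27,.06,-2.6]);hi=np.array([2.6,2.12,1.34,2.42,4.41,2.06,2.6])
st=bot.get_state();print(st["tool_pos"],st["gripper_width"],st["ft_force"],st["q"])
f=np.array([.5018,-.0135])
for yaw in(-40,-20,0,20):
    M=slope(120,yaw);Mr=R.from_matrix(M);tp=np.r_[f,.08+.03+.13]+.019*M[:,2]
    fn=lambda q:(lambda a:np.r_[a[0]-tp,.3*(a[1].inv()*Mr).as_rotvec()])(fk(q,s,x))
    o=least_squares(lambda q:np.r_[fn(q),.001*(q-st["q"])],np.clip(st["q"],lo+.01,hi-.01),bounds=(lo,hi));print(yaw,np.abs(fn(o.x)).max().round(4),o.x.round(2),tp)
    delta(tp,M,st)
im=vision.get_image("scene");cv2.imwrite("pics/s2.png",im[:,:,::-1])
E
```

```text
[ 0.4472 -0.2891  0.2115] 0.024789446465905623 [-0.0133 -0.2153 -2.2926] [ 0.9281 -0.1849 -0.3341  2.1497 -0.289   0.6705 -1.1537]
-40 0.0 [ 0.41  0.37 -0.39  1.55 -0.16  1.68 -2.23] [ 0.4945 -0.0074  0.2235]
shift [-0.0643 -0.4682 -0.0603] turn [-0.0003 -0.3305  0.1167] rows>= 9
-20 0.0 [ 0.33  0.41 -0.39  1.49 -0.02  1.76 -1.99] [ 0.4929 -0.0103  0.2235]
shift [-0.0651 -0.4628 -0.0608] turn [-0.0001 -0.3341  0.0004] rows>= 9
0 0.0 [ 0.26  0.43 -0.41  1.48  0.13  1.79 -1.73] [ 0.4923 -0.0135  0.2235]
shift [-0.0643 -0.4574 -0.0603] turn [-0.     -0.3306 -0.116 ] rows>= 9
20 0.0 [ 0.22  0.42 -0.44  1.5   0.27  1.78 -1.47] [ 0.4929 -0.0167  0.2235]
shift [-0.0619 -0.4526 -0.059 ] turn [ 0.0001 -0.32   -0.232 ] rows>= 10
```

>>> carry_out(deltas=[[[-0.005, -0.04, -0.03], [0, -0.03, -0.01]], [[-0.011, -0.08, -0.06], [0, -0.06, -0.02]], [[-0.018, -0.13, -0.07], [0, -0.093, -0.033]], [[-0.025, -0.18, -0.075], [0, -0.13, -0.045]], [[-0.032, -0.23, -0.078], [0, -0.165, -0.058]], [[-0.039, -0.28, -0.08], [0, -0.2, -0.07]], [[-0.046, -0.33, -0.08], [0, -0.237, -0.083]], [[-0.053, -0.38, -0.078], [0, -0.274, -0.096]], [[-0.06, -0.43, -0.072], [0, -0.31, -0.109]], [[-0.0643, -0.4574, -0.065], [0, -0.3306, -0.116]], [[-0.0643, -0.4574, -0.0603], [0, -0.3306, -0.116]], [[-0.0643, -0.4574, -0.0603], [0, -0.3306, -0.116]], [[-0.0643, -0.4574, -0.0603], [0, -0.3306, -0.116]], [[-0.0643, -0.4574, -0.0603], [0, -0.3306, -0.116]], [[-0.0643, -0.4574, -0.0603], [0, -0.3306, -0.116]]])

```text
time: 4.78
tool_pos: [0.4917, -0.0142, 0.2232]
ee_rot: [-3.033, 0.002, 0.813]
ft_force: [-0.1, 0.2, -1.7]
gripper_width: 0.0253
```

```bash
python3 - <<'E'
from h import *
st=bot.get_state();print(st["tool_pos"],st["q"],st["gripper_width"]);delta([.4923,-.0135,.2235],slope(120,0))
o=np.zeros((600,800,3),np.uint8)
im=vision.get_image("scene")[:,:,::-1];o[:,:400]=cv2.resize(im[120:270,260:360],(400,600),interpolation=cv2.INTER_CUBIC)
cv2.imwrite("pics/s3f.png",im)
im=vision.get_image("wrist")[:,:,::-1];cv2.imwrite("pics/w3f.png",im);o[:300,400:]=cv2.resize(im,(400,300),interpolation=cv2.INTER_AREA)
im=vision.get_image("top")[:,:,::-1];cv2.imwrite("pics/t3f.png",im);o[300:,400:]=cv2.resize(im[190:290,245:378],(400,300),interpolation=cv2.INTER_CUBIC)
cv2.imwrite("pics/c3.png",o)
E
```

```text
[ 0.4917 -0.0142  0.2232] [ 0.4528  0.5462 -0.7168  1.3893  0.2159  1.8421 -1.8487] 0.02530634816029024
shift [ 0.0006 -0.0011 -0.001 ] turn [-0.0006  0.     -0.0003] rows>= 1
```

View pics/c3.png

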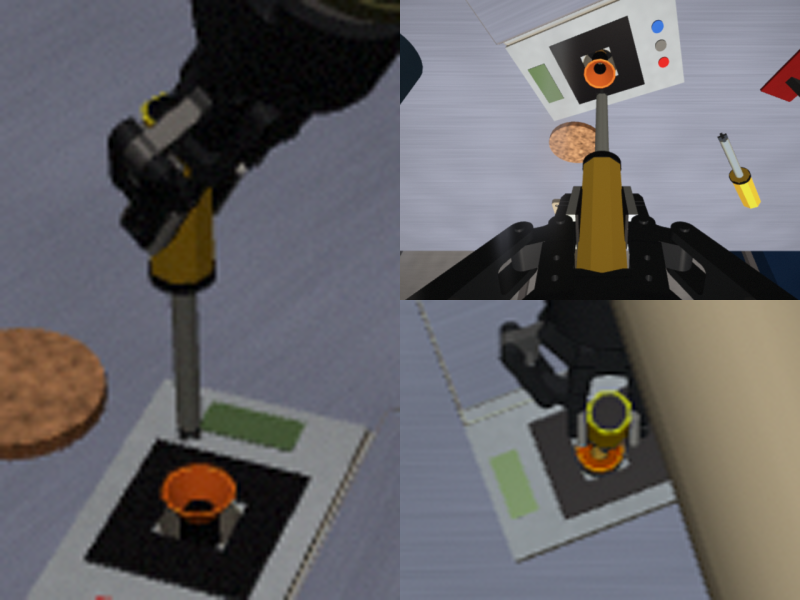

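The bit hangs just above the funnel: tip near scene (307,228) and wrist (322,149), funnel mouth near scene (309.5,243) and wrist (320,112). I'll triangulate both, and the shaft's tilt.

```bash
python3 - <<'E'
from h import *
st=bot.get_state();w=cam("wrist",st);s=cam("scene");t=cam("top")
S=lambda x,y:(x/4+259.5,y/4+119.5);W=lambda x,y:((x-400)*1.6,y*1.6)
print("tip",tri(w,W(601,94),s,S(189,436)),"junc",tri(w,W(601,155),s,S(182,285)))
print("funnel",tri(w,W(600,72),s,S(199,491)))
M=R.from_rotvec(st["ee_rot"]).as_matrix();g=st["tool_pos"]-.019*M[:,2];print("grasp pt",g)
im=cv2.imread("pics/w3f.png");hsv=cv2.cvtColor(im,cv2.COLOR_BGR2HSV)
m=((hsv[...,0]<14)&(hsv[...,1]>180)&(hsv[...,2]>120)).astype(np.uint8);m[:, :280]=0;m[:,360:]=0;m[150:]=0
ys,xs=np.nonzero(m);print("wrist orange",xs.min(),xs.max(),ys.min(),ys.max())
a=np.linspace(0,2*np.pi,60)
for f in([.5018,-.0135],[.5046,-.0139],[.5006,-.014]):
    ring=np.c_[f[0]+.0165*np.cos(a),f[1]+.0165*np.sin(a),0*a+.073]
    for n,c in(("w",w),("s",s),("t",t)): u=proj(c,ring);print(f,n,u.min(0).round(1),u.max(0).round(1))
for n,f in(("scene","pics/scene0.png"),("top","pics/top0.png")):
    hsv=cv2.cvtColor(cv2.imread(f),cv2.COLOR_BGR2HSV);m=((hsv[...,0]<16)&(hsv[...,1]>180)&(hsv[...,2]>90));m[:215]=0;m[265:]=0;m[:,:290]=0;m[:,335:]=0
    ys,xs=np.nonzero(m);print(n,xs.min(),xs.max(),ys.min(),ys.max())
# shaft columns in wrist
g_=cv2.cvtColor(im,cv2.COLOR_BGR2GRAY)
for y in(155,175,195,215,235): print(y,"".join(f"{v:4d}" for v in g_[y,304:342:2]))
g_=cv2.cvtColor(cv2.imread("pics/s3f.png"),cv2.COLOR_BGR2GRAY)
for y in(196,204,212,220,226,228,230): print(y,"".join(f"{v:4d}" for v in g_[y,298:316]))
E
```

```text
tip (array([ 0.4975, -0.0131,  0.1049]), np.float64(0.0004514019683173178)) junc (array([ 0.4982, -0.0133,  0.1901]), np.float64(0.0010836428913924268))
funnel (array([ 0.5024, -0.0121,  0.0717]), np.float64(0.0010003005728052513))
grasp pt [ 0.5013 -0.0138  0.2396]
wrist orange 294 344 95 141
[0.5018, -0.0135] w [298.3  94.7] [346.3 139.2]
[0.5018, -0.0135] s [299.9 236.2] [317.6 248.4]
[0.5018, -0.0135] t [304.2 231.5] [318.8 246. ]
[0.5046, -0.0139] w [298.6  90.5] [347.  135.7]
[0.5046, -0.0139] s [300.9 237. ] [318.6 249.2]
[0.5046, -0.0139] t [304.3 230.3] [318.9 244.8]
[0.5006, -0.014] w [299.1  96.5] [346.9 140.6]
[0.5006, -0.014] s [299.3 236.1] [317.  248.3]
[0.5006, -0.014] t [304.4 232. ] [319.  246.5]
scene 301 318 236 248
top 304 318 233 246
155   26  26  24  23  25  62  78  84  91  90  90  93  93  83 179 196 195 197 196
175  198 198 184 170 162  83  78  84  90  91  88  91  94  86 121 166 168 168 168
195  163 162 164 163 157  75  81  87  90  90  89  91  94  87  93 161 162 162 162
215  147 146 158 172 122  76  81  89  92  91  89  91  94  89  85 157 166 165 168
235  152 159 155 156  88  77  81  90  92  90  88  91  94  90  83 151 165 166 165
196  103 106 103 102  83  52  56  59  57  54  52  90 104 106 108 105 102 104
204  106 101 104 105 101  61  56  58  61  58  50  74 106 105 100 104 103 106
212  109 105 103 103 101  71  56  60  60  61  51  53 105 103 105 106 105 107
220  133 133 133 132 131 128  55  53  59  58  52  51 108 136 130 102 115 116
226  133 130 131 134 132 134  87  53  58  58  55  49  63  72  72  74  74  75
228  132 130 131 133 132 128  99  19  18  26  22  25 104 131 107 107  69  72
230  123  16  32  40  93  95 124  99 105 131 135 133 135 135 132 133 134 133
```

Relative to the funnel the tip is 4.5 mm short in x, and the shaft is plumb to about 0.5°. I correct the offset and descend in stages.

```bash
python3 - <<'E'
from h import *
st=bot.get_state();M=slope(120,0);p=st["tool_pos"]
for dz in(0,-.04,-.068):delta(p+[.0047,.0007,dz],M)
E
```

```text
shift [ 0.0068 -0.0012 -0.0039] turn [-0.0005  0.0001 -0.0001] rows>= 1
shift [ 0.0401 -0.0011  0.0538] turn [-0.0005  0.0001 -0.0001] rows>= 1
shift [ 0.0635 -0.001   0.0942] turn [-0.0005  0.0001 -0.0001] rows>= 2
```

>>> carry_out(deltas=[[[0.0068, -0.0012, -0.0039], [0, 0, 0]], [[0.0068, -0.0012, -0.0039], [0, 0, 0]], [[0.0235, -0.0012, 0.025], [0, 0, 0]], [[0.0401, -0.0011, 0.0538], [0, 0, 0]], [[0.0401, -0.0011, 0.0538], [0, 0, 0]], [[0.0401, -0.0011, 0.0538], [0, 0, 0]]])

```text
time: 5.43
tool_pos: [0.4961, -0.0125, 0.1823]
ee_rot: [-3.031, -0.001, 0.818]
ft_force: [0.2, -0.4, -0.4]
gripper_width: 0.0246
```

```bash
python3 - <<'E'
from h import *
st=bot.get_state();M=slope(120,0);p=st["tool_pos"];print(p,st["ft_force"],st["moment"])
for dz in(-.01,-.02,-.028):delta(p+[0,0,dz],M)
E
```

```text
[ 0.4961 -0.0125  0.1823] [ 0.1578 -0.3796 -0.4105] [ 0.0295 -0.6296 -0.0093]
shift [0.0084 0.     0.0144] turn [-0.0006  0.0012  0.0004] rows>= 1
shift [0.0168 0.0001 0.0288] turn [-0.0006  0.0012  0.0004] rows>= 1
shift [0.0235 0.0001 0.0403] turn [-0.0006  0.0012  0.0004] rows>= 1
```

>>> carry_out(deltas=[[[0.0042, 0, 0.0072], [0, 0, 0]], [[0.0084, 0, 0.0144], [0, 0, 0]], [[0.0126, 0, 0.0216], [0, 0, 0]], [[0.0168, 0, 0.0288], [0, 0, 0]], [[0.0168, 0, 0.0288], [0, 0, 0]]])

```text
time: 5.85
tool_pos: [0.496, -0.0122, 0.1616]
ee_rot: [-3.031, -0.002, 0.818]
ft_force: [-2.4, 0.2, -2.8]
gripper_width: 0.0249
```

>>> carry_out(deltas=[[[0.0035, 0, 0.006], [0, 0, 0]], [[0.007, 0, 0.012], [0, 0, 0]], [[0.007, 0, 0.012], [0, 0, 0]]])

```text
time: 6.1
tool_pos: [0.496, -0.0122, 0.1533]
ee_rot: [-3.031, -0.001, 0.818]
ft_force: [-5.1, 1.7, -3.9]
gripper_width: 0.0246
```

```bash
python3 - <<'E'
from h import *
st=bot.get_state();M=R.from_rotvec(st["ee_rot"]).as_matrix();print(st["tool_pos"]-.019*M[:,2],M[:,2],st["q"])
o=np.zeros((600,800,3),np.uint8)
im=vision.get_image("scene")[:,:,::-1];o[:,:400]=cv2.resize(im[130:280,260:360],(400,600),interpolation=cv2.INTER_CUBIC)
im=vision.get_image("wrist")[:,:,::-1];o[:300,400:]=cv2.resize(im,(400,300),interpolation=cv2.INTER_AREA)
im=vision.get_image("top")[:,:,::-1];o[300:,400:]=cv2.resize(im[190:290,245:378],(400,300),interpolation=cv2.INTER_CUBIC)
cv2.imwrite("pics/c4.png",o)
E
```

```text
[ 0.5056 -0.0122  0.1697] [-0.503   0.002  -0.8643] [ 0.4403  0.6165 -0.7004  1.4469  0.2506  1.7302 -1.8616]
```

View pics/c4.png

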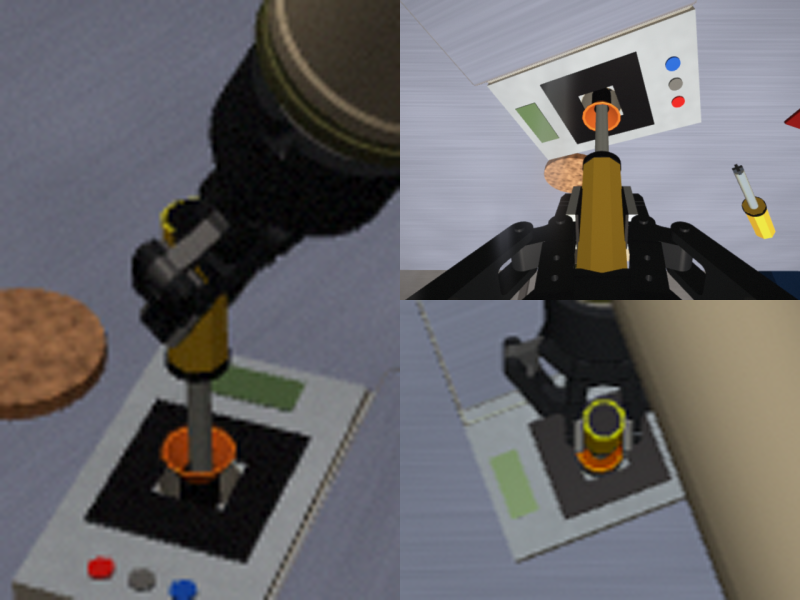

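The driver stands plumb in the funnel throat. Releasing it and backing off along the tool axis.

>>> carry_out(deltas=[[[0, 0, 0], [0, 0, 0]], [[0, 0, 0], [0, 0, 0]], [[0, 0, 0], [0, 0, 0]], [[0, 0, 0], [0, 0, 0]], [[0, 0, 0], [0, 0, 0]], [[0, 0, 0], [0, 0, 0]], [[0, 0, -0.03], [0, 0, 0]], [[0, 0, -0.07], [0, 0, 0]], [[0, 0, -0.13], [0, 0, 0]], [[0, 0, -0.2], [0, 0, 0]], [[0, 0, -0.25], [0, 0, 0]], [[0, 0, -0.25], [0, 0, 0]], [[0, 0, -0.25], [0, 0, 0]]], hand=-1)

```text
time: 7.33
tool_pos: [0.5728, -0.0121, 0.2847]
ee_rot: [-3.032, -0.001, 0.811]
ft_force: [-0.1, 0.8, 0.2]
gripper_width: 0.0854
```

```bash
python3 - <<'E'
from h import *
st=bot.get_state();print(st["tool_pos"],st["q"]);
Mf=slope(90,0)@np.diag([-1,-1,1.]);H=slope(90,0)@R.from_euler('z',-90,degrees=True).as_matrix()
print(H,Mf)
delta([.505,-.0125,.32],H);delta([.505,-.0125,.32],slope(90,0))
E
```

```text
[ 0.5728 -0.0121  0.2847] [ 0.3121  0.6849 -0.6583  1.0293  0.2611  2.0472 -1.8414]
[[ 0.  1.  0.]
 [ 1. -0.  0.]
 [ 0.  0. -1.]] [[-1.  0.  0.]
 [ 0.  1.  0.]
 [-0.  0. -1.]]
shift [-0.1273  0.0006  0.0054] turn [-0.1311  0.1298 -0.4873] rows>= 14
shift [-0.1273  0.0006  0.0054] turn [-0.0008  0.1664  0.0002] rows>= 5
```

>>> carry_out(deltas=[[[-0.01, 0, -0.05], [0, 0, 0]], [[-0.0673, 0, -0.04], [-0.0, 0.05, 0]], [[-0.1, 0, -0.02], [0, 0.1, 0]], [[-0.1273, 0, 0.0054], [0, 0.1664, 0]], [[-0.1273, 0, 0.0054], [0, 0.1664, 0]], [[-0.1273, 0, 0.0054], [0, 0.1664, 0]], [[-0.1273, 0, 0.0054], [-0.1311, 0.1298, -0.4873]], [[-0.1273, 0, 0.0054], [-0.1311, 0.1298, -0.4873]], [[-0.1273, 0, 0.0054], [-0.1311, 0.1298, -0.4873]], [[-0.1273, 0, 0.0054], [-0.1311, 0.1298, -0.4873]], [[-0.1273, 0, 0.0054], [-0.1311, 0.1298, -0.4873]], [[-0.1273, 0, 0.0054], [-0.1311, 0.1298, -0.4873]], [[-0.1273, 0, 0.0054], [-0.1311, 0.1298, -0.4873]], [[-0.1273, 0, 0.0054], [-0.1311, 0.1298, -0.4873]], [[-0.1273, 0, 0.0054], [-0.1311, 0.1298, -0.4873]], [[-0.1273, 0, 0.0054], [-0.1311, 0.1298, -0.4873]], [[-0.1273, 0, 0.0054], [-0.1311, 0.1298, -0.4873]], [[-0.1273, 0, 0.0054], [-0.1311, 0.1298, -0.4873]], [[-0.1273, 0, 0.0054], [-0.1311, 0.1298, -0.4873]], [[-0.1273, 0, 0.0054], [-0.1311, 0.1298, -0.4873]]])

```text
time: 9.0
tool_pos: [0.5032, -0.013, 0.318]
ee_rot: [-2.217, -2.223, 0.006]
ft_force: [-0.2, 0.6, 0.3]
gripper_width: 0.0854
```

```bash
python3 - <<'E'
from h import *
st=bot.get_state();print(st["tool_pos"],st["q"]);
Mf=slope(90,0)@np.diag([-1,-1,1.])
delta([.505,-.0125,.32],Mf)
E
```

```text
[ 0.5032 -0.013   0.318 ] [ 0.5296  0.0717 -0.6216  1.6015  0.0423  1.4864 -0.0918]
shift [ 0.0009  0.0029 -0.0033] turn [-0.0013 -0.0009 -0.4991] rows>= 13
```

>>> carry_out(deltas=[[[0.001, 0.003, -0.003], [-0.001, -0.001, -0.499]], [[0.001, 0.003, -0.003], [-0.001, -0.001, -0.499]], [[0.001, 0.003, -0.003], [-0.001, -0.001, -0.499]], [[0.001, 0.003, -0.003], [-0.001, -0.001, -0.499]], [[0.001, 0.003, -0.003], [-0.001, -0.001, -0.499]], [[0.001, 0.003, -0.003], [-0.001, -0.001, -0.499]], [[0.001, 0.003, -0.003], [-0.001, -0.001, -0.499]], [[0.001, 0.003, -0.003], [-0.001, -0.001, -0.499]], [[0.001, 0.003, -0.003], [-0.001, -0.001, -0.499]], [[0.001, 0.003, -0.003], [-0.001, -0.001, -0.499]], [[0.001, 0.003, -0.003], [-0.001, -0.001, -0.499]], [[0.001, 0.003, -0.003], [-0.001, -0.001, -0.499]], [[0.001, 0.003, -0.003], [-0.001, -0.001, -0.499]], [[0.001, 0.003, -0.003], [-0.001, -0.001, -0.499]]])

```text
time: 10.17
tool_pos: [0.5053, -0.0123, 0.3202]
ee_rot: [0.005, 3.141, -0.001]
ft_force: [-0.4, -0.5, -0.6]
gripper_width: 0.0851
```

```bash
python3 - <<'E'
from h import *
st=bot.get_state();print(st["tool_pos"],st["q"]);print(R.from_rotvec(st["ee_rot"]).as_matrix())
o=np.zeros((600,800,3),np.uint8)
im=vision.get_image("scene")[:,:,::-1];cv2.imwrite("pics/s5.png",im);o[:,:400]=cv2.resize(im[130:280,260:360],(400,600),interpolation=cv2.INTER_CUBIC)
im=vision.get_image("wrist")[:,:,::-1];cv2.imwrite("pics/w5.png",im);o[:300,400:]=cv2.resize(im,(400,300),interpolation=cv2.INTER_AREA)
o[300:,400:]=cv2.resize(im[150:350,190:457],(400,300),interpolation=cv2.INTER_CUBIC)
cv2.imwrite("pics/c5.png",o)
E
```

```text
[ 0.5053 -0.0123  0.3202] [ 0.5888  0.0786 -0.6873  1.5937  0.0507  1.4872  1.4664]
[[-1.      0.0031  0.0001]
 [ 0.0031  1.     -0.0007]
 [-0.0001 -0.0007 -1.    ]]
```

View pics/c5.png

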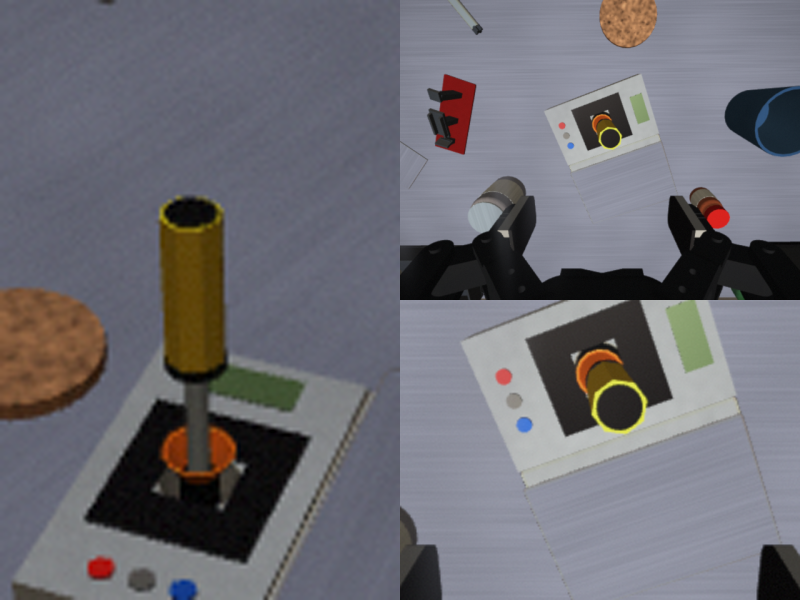

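```bash
python3 - <<'E'
from h import *
st=bot.get_state();w=cam("wrist",st);s=cam("scene")
im=cv2.imread("pics/w5.png");hsv=cv2.cvtColor(im,cv2.COLOR_BGR2HSV)
m=((hsv[...,0]>22)&(hsv[...,0]<36)&(hsv[...,1]>120)&(hsv[...,2]>150)).astype(np.uint8);m[:180]=0;m[260:]=0;m[:,:300]=0;m[:,380:]=0
ys,xs=np.nonzero(m);print(xs.min(),xs.max(),ys.min(),ys.max())
pts=np.c_[xs,ys].astype(np.float32);(cx,cy),r=cv2.minEnclosingCircle(pts);print("circ",cx,cy,r)
hull=cv2.convexHull(pts)[:,0]
# octagon orientation: support function
c=np.array([cx,cy]);
best=[(np.std([ (( hull-c)@[np.cos(a+k*np.pi/4),np.sin(a+k*np.pi/4)]).max() for k in range(8)]),np.mean([((hull-c)@[np.cos(a+k*np.pi/4),np.sin(a+k*np.pi/4)]).max() for k in range(8)]),np.degrees(a)) for a in np.radians(np.arange(0,45,3))]
for b in best:print(np.round(b,2),end=" ")
for z in(.198,.204): print("\nbutt at z",z,back(w,(cx,cy),z))
print(tri(w,(cx,cy),s,(191/4+259.5,209/4+129.5)))
# funnel in this wrist image
m=((hsv[...,0]<16)&(hsv[...,1]>180)&(hsv[...,2]>120));m[:140]=0;m[230:]=0;m[:,:290]=0;m[:,370:]=0;ys,xs=np.nonzero(m);print("orange",xs.min(),xs.max(),ys.min())
a=np.linspace(0,6.28,90)
for f in([.5018,-.0135],[.5024,-.0121],[.5045,-.0135]):
  u=proj(w,np.c_[f[0]+.0165*np.cos(a),f[1]+.0165*np.sin(a),0*a+.073]);print(f,u.min(0).round(1),u.max(0).round(1))
E
```

```text
318 354 203 238
circ 335.9264831542969 220.73529052734375 18.683673858642578
[ 0.36 17.8   0.  ] [ 0.31 17.71  3.  ] [ 0.28 17.57  6.  ] [ 0.27 17.46  9.  ] [ 0.23 17.62 12.  ] [ 0.21 17.84 15.  ] [ 0.21 18.04 18.  ] [ 0.23 18.21 21.  ] [ 0.25 18.32 24.  ] [ 0.27 18.39 27.  ] [ 0.28 18.41 30.  ] [ 0.29 18.39 33.  ] [ 0.31 18.32 36.  ] [ 0.33 18.2  39.  ] [ 0.34 18.02 42.  ] 
butt at z 0.198 [ 0.4936 -0.0025  0.198 ]

butt at z 0.204 [ 0.4921 -0.0027  0.204 ]
(array([ 0.4931, -0.0023,  0.2011]), np.float64(0.0005478192858373153))
orange 308 337 183
[0.5018, -0.0135] [306.3 184. ] [337.1 214.5]
[0.5024, -0.0121] [307.6 184.6] [338.4 215. ]
[0.5045, -0.0135] [306.4 186.6] [337.1 216.9]
```

The driver stands in the throat leaning about 0.08 rad, butt at (0.493,-0.0025,0.201), so the bit is at about z = 32 mm. The octagon is turned about 9° clockwise. I'll grasp along the leaning axis, then straighten it.

```bash
python3 - <<'E'
from h import *
butt=np.array([.4932,-.0024,.2015]);tip=np.array([.5026,-.0138,.032]);d=(butt-tip)/np.linalg.norm(butt-tip)
b=np.radians(-9);M=toolR(-d,[-np.sin(b),np.cos(b),0])
delta(butt+.05*d,M);delta(butt-.049*d,M)
E
```

```text
shift [0.0254 0.0219 0.1154] turn [ 0.0196 -0.0192  0.048 ] rows>= 2
shift [0.0163 0.011  0.2797] turn [ 0.0196 -0.0192  0.048 ] rows>= 5
```

>>> carry_out(deltas=[[[0.0254, 0.0219, 0.06], [0.01, -0.01, 0.024]], [[0.0254, 0.0219, 0.1154], [0.0196, -0.0192, 0.048]], [[0.0254, 0.0219, 0.1154], [0.0196, -0.0192, 0.048]], [[0.0254, 0.0219, 0.1154], [0.0196, -0.0192, 0.048]], [[0.0226, 0.019, 0.155], [0.0196, -0.0192, 0.048]], [[0.0205, 0.016, 0.2], [0.0196, -0.0192, 0.048]], [[0.018, 0.013, 0.245], [0.0196, -0.0192, 0.048]], [[0.0163, 0.011, 0.2797], [0.0196, -0.0192, 0.048]], [[0.0163, 0.011, 0.2797], [0.0196, -0.0192, 0.048]], [[0.0163, 0.011, 0.2797], [0.0196, -0.0192, 0.048]]])

```text
time: 11.1
tool_pos: [0.4975, -0.0061, 0.1548]
ee_rot: [0.238, 3.07, -0.094]
ft_force: [-0.6, -0.3, 0.0]
gripper_width: 0.0854
```

>>> carry_out(deltas=[[[0, 0, 0], [0, 0, 0]], [[0, 0, 0], [0, 0, 0]], [[0, 0, 0], [0, 0, 0]], [[0, 0, 0], [0, 0, 0]], [[0, 0, 0], [0, 0, 0]], [[0, 0, 0], [0, 0, 0]], [[0, 0, 0], [0, 0, 0]], [[0, 0, 0], [0, 0, 0]]], hand=1, squeeze=80)

```text
time: 11.77
tool_pos: [0.4969, -0.0052, 0.154]
ee_rot: [0.237, 3.068, -0.095]
ft_force: [-0.4, 1.8, 6.7]
gripper_width: 0.0249
```

```bash
python3 - <<'E'
from h import *
st=bot.get_state();p=st["tool_pos"];M=R.from_rotvec(st["ee_rot"]).as_matrix();print(st["ft_force"],st["moment"],st["gripper_width"],p,M,st["q"])
tip=p+M[:,2]*.121;print("tip est",tip)
b=np.arctan2(-M[0,1],M[1,1]);print("yaw",np.degrees(b))
Mv=toolR([0,0,-1],[-np.sin(b),np.cos(b),0])
delta(tip+[0,0,.121],Mv)
delta(np.array([.5022,-.0133,tip[2]+.121]),Mv)
for n in("scene","wrist"): cv2.imwrite(f"pics/{n}6.png",vision.get_image(n)[:,:,::-1])
E
```

```text
[-0.3548  1.8265  6.7046] [ 0.3849  0.1387 -0.0224] 0.024860768341549988 [ 0.4969 -0.0052  0.154 ] [[-0.9862  0.1549  0.0578]
 [ 0.151   0.9863 -0.0664]
 [-0.0673 -0.0567 -0.9961]] [ 0.5453  0.1272 -0.7126  1.9087  0.1778  1.096   1.1773]
tip est [ 0.5039 -0.0133  0.0334]
yaw -8.926771792567145
shift [-0.0136 -0.0114  0.0008] turn [-0.0181  0.0215  0.0006] rows>= 1
shift [-0.0108 -0.0119  0.0006] turn [-0.0181  0.0215  0.0006] rows>= 1
```

>>> carry_out(deltas=[[[-0.004, -0.004, 0], [-0.006, 0.007, 0]], [[-0.008, -0.008, 0], [-0.012, 0.0145, 0]], [[-0.012, -0.0117, 0], [-0.018, 0.0215, 0]], [[-0.012, -0.0117, 0], [-0.018, 0.0215, 0]], [[-0.012, -0.0117, 0], [-0.018, 0.0215, 0]]])

```text
time: 12.28
tool_pos: [0.5029, -0.0134, 0.1542]
ee_rot: [-0.243, -3.131, -0.001]
ft_force: [1.2, 2.6, 4.7]
gripper_width: 0.0247
```

```bash
python3 - <<'E'
from h import *
st=bot.get_state();p=st["tool_pos"];M=R.from_rotvec(st["ee_rot"]).as_matrix();print(p,st["ft_force"],st["moment"],M[:,2])
o=np.zeros((600,800,3),np.uint8)
im=vision.get_image("scene")[:,:,::-1];o[:,:400]=cv2.resize(im[130:280,260:360],(400,600),interpolation=cv2.INTER_CUBIC)
im=vision.get_image("wrist")[:,:,::-1];cv2.imwrite("pics/w7.png",im);o[:300,400:]=cv2.resize(im,(400,300),interpolation=cv2.INTER_AREA)
cv2.imwrite("pics/c7.png",o)
E
```

```text
[ 0.5029 -0.0134  0.1542] [1.1677 2.6474 4.7221] [ 0.7337 -0.4384 -0.0018] [-0.0013  0.0009 -1.    ]
```

>>> carry_out(deltas=[[[0, 0, 0.002], [0, 0, 0]], [[0, 0, 0.004], [0, 0, 0]], [[0, 0, 0.004], [0, 0, 0]]])

```text
time: 12.63
tool_pos: [0.5035, -0.0132, 0.1536]
ee_rot: [0.241, 3.131, -0.002]
ft_force: [-1.2, 2.4, 17.5]
gripper_width: 0.0252
```

>>> carry_out(deltas=[[[0, 0, 0.001], [0, 0, 0.025]], [[0, 0, 0.002], [0, 0, 0.05]], [[0, 0, 0.002], [0, 0, 0.075]], [[0, 0, 0.002], [0, 0, 0.1]], [[0, 0, 0.002], [0, 0, 0.125]], [[0, 0, 0.002], [0, 0, 0.15]], [[0, 0, 0.002], [0, 0, 0.15]]])

```text
time: 13.22
tool_pos: [0.5031, -0.0137, 0.1528]
ee_rot: [0.973, 2.985, -0.003]
ft_force: [-3.5, 0.3, 22.5]
gripper_width: 0.025
```

```bash
python3 - <<'E'
from h import *
st=bot.get_state();M=R.from_rotvec(st["ee_rot"]).as_matrix();print(st["tool_pos"],st["ft_force"],st["moment"],M[:,2],np.degrees(np.arctan2(-M[0,1],M[1,1])))
E
```

```text
[ 0.5031 -0.0137  0.1528] [-3.4569  0.2903 22.4518] [0.1329 1.3265 0.0303] [ 0.001  -0.0025 -1.    ] -36.107201808607904
```

>>> carry_out(deltas=[[[0, 0, 0.0003], [0, 0, 0.033]], [[0, 0, 0.0006], [0, 0, 0.066]], [[0, 0, 0.0009], [0, 0, 0.1]], [[0, 0, 0.0012], [0, 0, 0.133]], [[0, 0, 0.0015], [0, 0, 0.166]], [[0, 0, 0.0018], [0, 0, 0.2]], [[0, 0, 0.0021], [0, 0, 0.233]], [[0, 0, 0.0024], [0, 0, 0.266]], [[0, 0, 0.0027], [0, 0, 0.3]], [[0, 0, 0.003], [0, 0, 0.333]], [[0, 0, 0.003], [0, 0, 0.333]]])

```text
time: 14.13
tool_pos: [0.5018, -0.0136, 0.151]
ee_rot: [2.337, 2.099, -0.005]
ft_force: [-9.1, 1.2, 28.9]
gripper_width: 0.025
```

```bash
python3 - <<'E'
from h import *
st=bot.get_state();M=R.from_rotvec(st["ee_rot"]).as_matrix();print(st["tool_pos"],st["ft_force"],st["moment"],M[:,2],np.degrees(np.arctan2(-M[0,1],M[1,1])),st["q"][6])
E
```

```text
[ 0.5018 -0.0136  0.151 ] [-9.0725  1.1525 28.9435] [0.3578 3.4272 0.0526] [-0.0019 -0.0023 -1.    ] -96.1412773357647 -0.24929249418246052
```

>>> carry_out(deltas=[[[0, -0.001, 0.0001], [0, 0, 0.02]], [[0, -0.002, 0.0003], [0, 0, 0.045]], [[0, -0.002, 0.0005], [0, 0, 0.07]], [[0, -0.002, 0.0007], [0, 0, 0.095]], [[0, -0.002, 0.0009], [0, 0, 0.12]], [[0, -0.002, 0.001], [0, 0, 0.14]], [[0, -0.002, 0.001], [0, 0, 0.14]]])

```text
time: 14.72
tool_pos: [0.5009, -0.0128, 0.1504]
ee_rot: [2.736, 1.543, -0.003]
ft_force: [-8.7, 2.8, 27.0]
gripper_width: 0.0249
```

```bash
python3 - <<'E'
from h import *
st=bot.get_state();M=R.from_rotvec(st["ee_rot"]).as_matrix();print(st["tool_pos"],st["ft_force"],st["moment"],M[:,2],np.degrees(np.arctan2(-M[0,1],M[1,1])),st["q"][6])
E
```

```text
[ 0.5009 -0.0128  0.1504] [-8.736   2.8047 26.9622] [0.9504 2.9497 0.0834] [-0.0012 -0.0014 -1.    ] -121.16786327667721 -0.679598379686239
```

>>> carry_out(deltas=[[[-0.0006, -0.001, 0.0001], [0, 0, 0.02]], [[-0.0013, -0.002, 0.0003], [0, 0, 0.04]], [[-0.0013, -0.002, 0.0005], [0, 0, 0.06]], [[-0.0013, -0.002, 0.0006], [0, 0, 0.083]], [[-0.0013, -0.002, 0.0006], [0, 0, 0.083]]])

```text
time: 15.13
tool_pos: [0.5002, -0.0127, 0.1502]
ee_rot: [2.913, 1.173, 0.0]
ft_force: [-5.8, 2.2, 24.5]
gripper_width: 0.0252
```

```bash
cat > m.py <<'E'
from h import *
st=bot.get_state();M=R.from_rotvec(st["ee_rot"]).as_matrix();print(st["tool_pos"],st["ft_force"],st["moment"],M[:,2],np.degrees(np.arctan2(-M[0,1],M[1,1])),st["q"][6],st["tau"][6])
E
python3 m.py
```

```text
[ 0.5002 -0.0127  0.1502] [-5.816   2.2206 24.5417] [1.0474 1.7818 0.0252] [ 0.0006 -0.001  -1.    ] -136.1305263117337 -0.9362553273955296 -1.5614134445786476
```

>>> carry_out(deltas=[[[0, 0, 0.0002], [0, 0, 0.02]], [[0, 0, 0.0004], [0, 0, 0.04]], [[0, 0, 0.0005], [0, 0, 0.05]], [[0, 0, 0.0005], [0, 0, 0.05]]])

```text
time: 15.47
tool_pos: [0.5003, -0.0125, 0.1501]
ee_rot: [2.995, 0.945, 0.001]
ft_force: [-6.7, 4.0, 27.6]
gripper_width: 0.025
```

```bash
python3 m.py
```

```text
[ 0.5003 -0.0125  0.1501] [-6.7132  4.0013 27.6484] [1.226  1.9607 0.2526] [ 0.0009 -0.001  -1.    ] -144.9631327032933 -1.0888278780977065 -1.0767579451203346
```

>>> carry_out(deltas=[[[0, 0, 0.0001], [0, 0, 0.02]], [[0, 0, 0.0002], [0, 0, 0.04]], [[0, 0, 0.0002], [0, 0, 0.05]], [[0, 0, 0.0002], [0, 0, 0.05]], [[0, 0, 0.0002], [0, 0, 0.05]]])

```text
time: 15.88
tool_pos: [0.5003, -0.0123, 0.1501]
ee_rot: [3.059, 0.711, 0.001]
ft_force: [-6.9, 3.9, 27.0]
gripper_width: 0.0248
```

```bash
python3 m.py
```

```text
[ 0.5003 -0.0123  0.1501] [-6.8856  3.8863 26.9506] [1.4596 2.0889 0.4477] [ 0.0009 -0.0008 -1.    ] -153.8197477502432 -1.241764917258425 -0.5661967769265175
```

Over the last 18° the torque rose from friction level to 0.45 N m with no further sinking (3.5 mm in all), so the screw is at its stop. I unwind the torsion and lift out.

>>> carry_out(deltas=[[[0, 0, 0], [0, 0, -0.03]], [[0, 0, -0.001], [0, 0, -0.06]], [[0, 0, -0.002], [0, 0, -0.09]], [[0, 0, -0.004], [0, 0, -0.1]], [[0, 0, -0.004], [0, 0, -0.1]]])

```text
time: 16.3
tool_pos: [0.4997, -0.0132, 0.1507]
ee_rot: [2.909, 1.183, -0.002]
ft_force: [-0.8, 2.7, 10.8]
gripper_width: 0.025
```

```bash
python3 m.py
```

```text
[ 0.4997 -0.0132  0.1507] [-0.7842  2.7194 10.8138] [ 0.8358  0.3884 -0.0072] [-0.0007 -0.0011 -1.    ] -135.74080393885788 -0.9281508837963632 0.999842919409275
```

>>> carry_out(deltas=[[[0, 0, -0.005], [0, 0, 0]], [[0, 0, -0.015], [0, 0, 0]], [[0, 0, -0.035], [0, 0, 0]], [[0, 0, -0.065], [0, 0, 0]], [[0, 0, -0.11], [0, 0, 0]], [[0, 0, -0.165], [0, 0, 0]], [[0, 0, -0.22], [0, 0, 0]], [[0, 0, -0.26], [0, 0, 0]], [[0, 0, -0.26], [0, 0, 0]], [[0, 0, -0.26], [0, 0, 0]]])

```text
time: 17.13
tool_pos: [0.5001, -0.0137, 0.3073]
ee_rot: [2.911, 1.178, 0.0]
ft_force: [0.3, -0.2, -1.7]
gripper_width: 0.0247
```

```bash
python3 m.py; python3 - <<'E'
from h import *
st=bot.get_state();w=cam("wrist",st)
o=np.zeros((600,800,3),np.uint8)
im=vision.get_image("scene")[:,:,::-1];cv2.imwrite("pics/s8.png",im);o[:,:400]=cv2.resize(im[70:270,260:393],(400,600),interpolation=cv2.INTER_CUBIC)
im=vision.get_image("top")[:,:,::-1];cv2.imwrite("pics/t8.png",im);o[300:,400:]=cv2.resize(im[190:290,245:378],(400,300),interpolation=cv2.INTER_CUBIC)
im=vision.get_image("wrist")[:,:,::-1];cv2.imwrite("pics/w8.png",im);o[:300,400:]=cv2.resize(im,(400,300),interpolation=cv2.INTER_AREA)
cv2.imwrite("pics/c8.png",o)
print(proj(w,[[.4916,.2749,.115]]),proj(w,[[.502,-.0133,.073]]))
E
```

```text
[ 0.5001 -0.0137  0.3073] [ 0.3131 -0.2348 -1.686 ] [ 0.0114  0.0716 -0.0201] [ 0.0006 -0.0013 -1.    ] -135.9338894264291 -0.8832848940424908 0.025604969705455005
[[ 44.7705 -33.0997]] [[323.426  203.3335]]
```

View pics/c8.png

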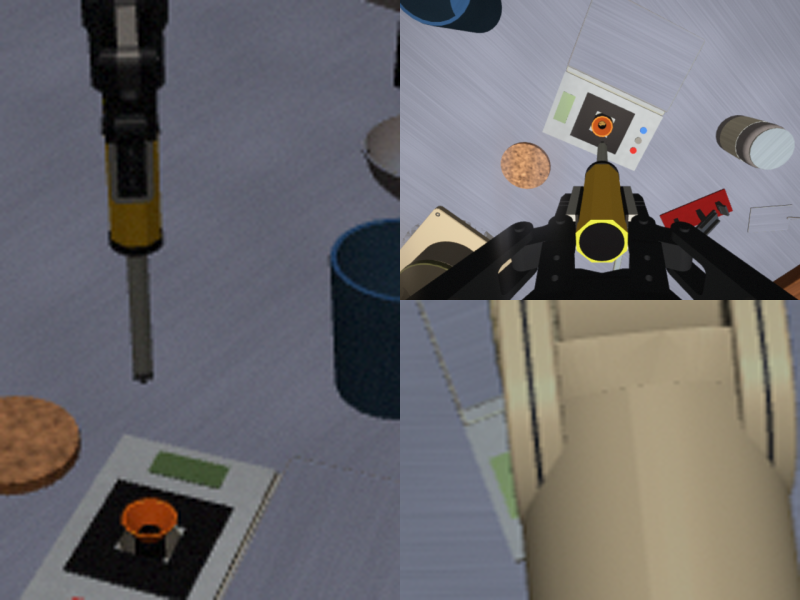

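The driver is out and plumb, and the funnel is clear. Now I plan the crock placement.

```bash
python3 - <<'E'
from h import *
s=cam("scene");t=cam("top");st=bot.get_state();w=cam("wrist",st)
a=np.linspace(0,6.28,100)
for n,c,f in(("scene",s,"scene0"),("top",t,"top0")):
    im=cv2.imread(f"pics/{f}.png");hsv=cv2.cvtColor(im,cv2.COLOR_BGR2HSV);m=((hsv[...,0]>95)&(hsv[...,0]<112)&(hsv[...,1]>120)).astype(np.uint8)
    m=cv2.morphologyEx(m,cv2.MORPH_OPEN,np.ones((3,3)))
    N,l,S,_=cv2.connectedComponentsWithStats(m);print(n,S[np.argsort(-S[1:,4])[:1]+1])
    for X in([.4916,.2749],[.4950,.2749],[.4916,.279]):
        u=proj(c,np.c_[X[0]+.055*np.cos(a),X[1]+.055*np.sin(a),0*a+.115]);print(X,u.min(0).round(1),u.max(0).round(1))
p=st["tool_pos"];M=R.from_rotvec(st["ee_rot"]).as_matrix()
print("pred tip px",proj(w,p+M[:,2]*.121),proj(w,p+M[:,2]*.124))
u=-M[:,0];th=np.radians(7);ax=np.array([0,0,np.cos(th)])+np.sin(th)*u;ax/=np.linalg.norm(ax);print("u",u)
Mt=toolR(-ax,M[:,1]);c=np.array([.4925,.2755,0])
tip=c+.018*u
for tz in(.17,.012): 
    q=tip+[0,0,tz]+ax*.121;print(q);delta(q,M if tz>.1 else Mt)
E
```

```text
scene [[ 370  143   50   66 2266]]
[0.4916, 0.2749] [368.1 141.6] [419.6 169.9]
[0.495, 0.2749] [369.3 142.1] [421.  170.5]
[0.4916, 0.279] [369.2 140.9] [420.6 169. ]
top [[ 154  219   54   50 2099]]
[0.4916, 0.2749] [153.1 218.5] [204.1 269.1]
[0.495, 0.2749] [153.1 217. ] [204.1 267.5]
[0.4916, 0.279] [151.2 218.5] [202.2 269.1]
pred tip px [[322.7407 236.2271]] [[322.7414 235.0871]]
u [-0.7184 -0.6956  0.0031]
[0.469  0.2527 0.2902]
shift [ 0.2727 -0.354   0.0241] turn [0. 0. 0.] rows>= 7
[0.469  0.2527 0.1322]
shift [ 0.2735 -0.3534  0.2874] turn [-0.0007  0.0399  0.    ] rows>= 8
```

>>> carry_out(deltas=[[[0.03, -0.035, 0], [0, 0, 0]], [[0.07, -0.085, 0], [0, 0, 0]], [[0.11, -0.14, 0], [0, 0, 0]], [[0.15, -0.195, 0], [0, 0, 0]], [[0.19, -0.245, 0], [0, 0, 0]], [[0.23, -0.295, 0], [0, 0, 0]], [[0.255, -0.33, 0.01], [0, 0.02, 0]], [[0.268, -0.347, 0.02], [0, 0.04, 0]], [[0.2735, -0.3534, 0.024], [0, 0.04, 0]], [[0.2735, -0.3534, 0.024], [0, 0.04, 0]], [[0.2735, -0.3534, 0.07], [0, 0.04, 0]], [[0.2735, -0.3534, 0.12], [0, 0.04, 0]], [[0.2735, -0.3534, 0.17], [0, 0.04, 0]], [[0.2735, -0.3534, 0.21], [0, 0.04, 0]], [[0.2735, -0.3534, 0.245], [0, 0.04, 0]], [[0.2735, -0.3534, 0.27], [0, 0.04, 0]], [[0.2735, -0.3534, 0.27], [0, 0.04, 0]]])

```text
time: 18.7
tool_pos: [0.4691, 0.2504, 0.1402]
ee_rot: [-2.866, -1.157, -0.166]
ft_force: [-0.7, -0.2, -0.5]
gripper_width: 0.0247
```

```bash
python3 m.py; python3 - <<'E'
from h import *
o=np.zeros((600,800,3),np.uint8)
im=vision.get_image("scene")[:,:,::-1];o[:,:400]=cv2.resize(im[80:230,340:440],(400,600),interpolation=cv2.INTER_CUBIC)
im=vision.get_image("top")[:,:,::-1];o[300:,400:]=cv2.resize(im[190:290,115:248],(400,300),interpolation=cv2.INTER_CUBIC)
im=vision.get_image("wrist")[:,:,::-1];o[:300,400:]=cv2.resize(im,(400,300),interpolation=cv2.INTER_AREA)
cv2.imwrite("pics/c9.png",o)
E
```

```text
[0.4691 0.2504 0.1402] [-0.6688 -0.2413 -0.5145] [-0.1268  0.1765 -0.0314] [ 0.0822  0.083  -0.9931] -136.01937846758736 -1.4584355862287426 -0.28738679364323616
```

View pics/c9.png

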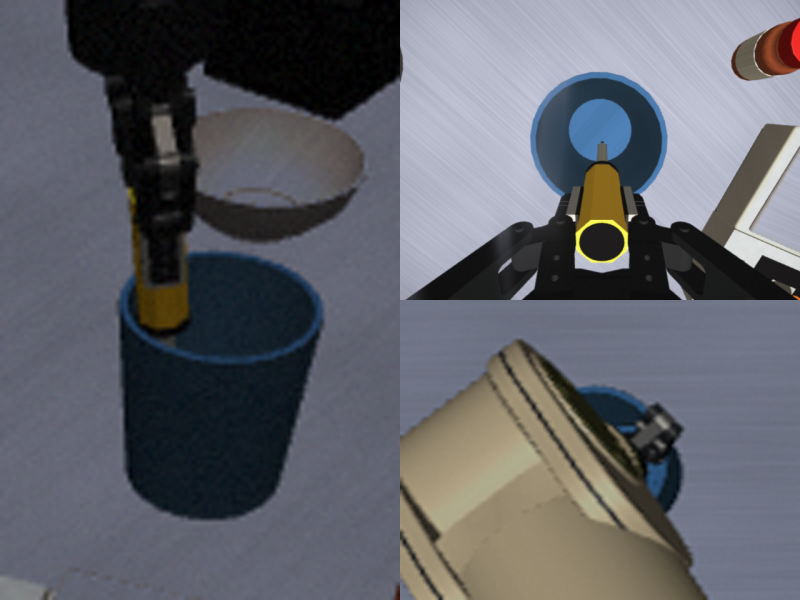

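The driver is inside the crock with the bit over the floor and the fingers above the rim. I lower the last few millimetres.

>>> carry_out(deltas=[[[0, 0, 0.006], [0, 0, 0]], [[0, 0, 0.012], [0, 0, 0]], [[0, 0, 0.015], [0, 0, 0]], [[0, 0, 0.015], [0, 0, 0]]])

```text
time: 19.18
tool_pos: [0.4709, 0.2537, 0.1347]
ee_rot: [-2.864, -1.159, -0.178]
ft_force: [-0.5, -0.5, -1.1]
gripper_width: 0.0248
```

>>> carry_out(deltas=[[[0, 0, 0.003], [0, 0, 0]], [[0, 0, 0.006], [0, 0, 0]], [[0, 0, 0.006], [0, 0, 0]], [[0, 0, 0.006], [0, 0, 0]]])

```text
time: 19.52
tool_pos: [0.4712, 0.2541, 0.1312]
ee_rot: [-2.863, -1.159, -0.178]
ft_force: [-0.0, -0.5, -2.1]
gripper_width: 0.0247
```

```bash
python3 m.py; python3 -c "
from plant import bot;print(bot.get_state()['q'])"
```

```text
[0.4712 0.2541 0.1312] [-0.0408 -0.5334 -2.0976] [-0.0767  0.1676  0.0162] [ 0.0885  0.0868 -0.9923] -135.90875093013898 -1.4709309931986696 -0.015745321288704872
[ 0.08949122  0.20092718 -0.7095848   1.8944764   0.13178871  0.97460339
 -1.47093099]
```

>>> carry_out(deltas=[[[0, 0, 0.004], [0, 0, 0]], [[0, 0, 0.006], [0, 0, 0]], [[0, 0, 0.006], [0, 0, 0]]])

```text
time: 19.77
tool_pos: [0.4722, 0.2549, 0.1289]
ee_rot: [-2.863, -1.159, -0.181]
ft_force: [-3.1, -2.4, 12.1]
gripper_width: 0.0248
```

>>> carry_out(deltas=[[[0, 0, 0], [0, 0, 0]], [[0, 0, 0], [0, 0, 0]], [[0, 0, 0], [0, 0, 0]], [[0, 0, 0], [0, 0, 0]], [[0, 0, 0], [0, 0, 0]], [[0, 0, 0], [0, 0, 0]], [[0, 0, 0], [0, 0, 0]], [[0, 0, -0.02], [0, 0, 0]], [[0, 0, -0.05], [0, 0, 0]], [[0, 0, -0.1], [0, 0, 0]], [[0, 0, -0.15], [0, 0, 0]], [[0, 0, -0.2], [0, 0, 0]], [[0, 0, -0.25], [0, 0, 0]], [[0, 0, -0.25], [0, 0, 0]]], hand=-1)

```text
time: 20.93
tool_pos: [0.4597, 0.2425, 0.2834]
ee_rot: [-2.863, -1.16, -0.192]
ft_force: [0.3, 0.7, 0.0]
gripper_width: 0.0849
```

```bash
python3 m.py; python3 - <<'E'
from h import *
o=np.zeros((600,800,3),np.uint8)
im=vision.get_image("scene")[:,:,::-1];o[:300,:400]=cv2.resize(im,(400,300),interpolation=cv2.INTER_AREA);o[300:,:400]=cv2.resize(im[100:220,320:480],(400,300),interpolation=cv2.INTER_CUBIC)
im=vision.get_image("top")[:,:,::-1];o[300:,400:]=cv2.resize(im,(400,300),interpolation=cv2.INTER_AREA)
im=vision.get_image("wrist")[:,:,::-1];o[:300,400:]=cv2.resize(im,(400,300),interpolation=cv2.INTER_AREA)
cv2.imwrite("pics/c10.png",o)
E
```

```text
[0.4597 0.2425 0.2834] [0.2957 0.6757 0.0083] [-0.0319  0.0812 -0.0543] [ 0.097   0.0894 -0.9913] -135.89504972108887 -1.3503513257067203 0.43044031597673893
```

View pics/c10.png

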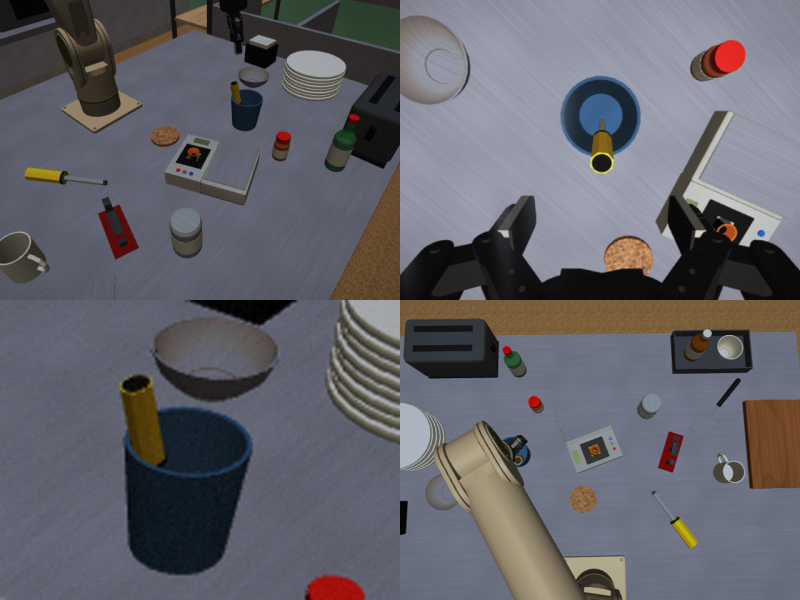

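```bash
python3 -c "
from plant import job_done;print(job_done())"
```

```text
the job is handed in; nothing more can be done
None
```

The screw is driven home by every reading I have. The yellow screwdriver stands bit down in the upright blue crock, released, with the gripper clear. I handed the job in at about 21 s of the 66 s allowed.

I lifted the driver off its rest, stood it in the funnel, and regrasped it from above. With the bit pushed in at about 25 N, I turned it clockwise until it stopped, then carried it to the crock.

**Last checks**
- **Screw:** the bit followed it down about 3.5 mm. The torque then rose from about 0.08 to 0.45 N m with no further sinking, and the stop angle matches the expected home position. I did not see the screw head itself, so this rests on torque, depth and angle only.
- **Unwinding:** I turned back 18° to release the twist before lifting. The torque only fell to about zero, so the screw should not have loosened.
- **Final picture:** the driver leans on the rim of the upright crock, and the spice jar and tin are where they started.

**Disagreement:** I measured the end of the bit at about x = 50 mm in the rest's frame, not the stated 70 mm. The driver's handle (80 mm), overall length (170 mm) and bit height (30 mm) did match, so I used the measured position.

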